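# Make up two bench-exercise kits from the stock

## Task

Make up the two trainee kits from the stock on the bench: the vee block, the brass round and the centre punch go in the red tray (marking out round bar), the steel blank and the flat file in the green tray (filing). One piece to a compartment, each resting flat on the tray floor: the hand tool lengthwise in the long compartment, the others in the square cells (either one), the vee block groove up, the round on end and the blank on the same broad face as it lay. Set them down rather than dropping them, and leave the rest of the stock where it stands.

Things in the scene. Friction and masses are not known exactly. Their poses are not given: they have to be found in the camera images.
- tray_red: Red kit tray, empty, fixed to the bench, 166 (x) x 176 (y) mm; walls 4 mm thick, 14 high; floor 4 thick. Origin: centre of its underside, z up. Ribs 6 mm above the floor make three compartments: a long one for tools (72 in x, 168 in y, middle at x -43, y 0 mm) and two square cells of 82 x 82 mm (middles at x 38, y 43 and x 38, y -43 mm).
- tray_green: Green kit tray, empty, fixed to the bench, 166 (x) x 176 (y) mm; walls 4 mm thick, 14 high; floor 4 thick. Origin: centre of its underside, z up. Ribs 6 mm above the floor make three compartments: a long one for tools (72 in x, 168 in y, middle at x -43, y 0 mm) and two square cells of 82 x 82 mm (middles at x 38, y 43 and x 38, y -43 mm).
- vee_block_center (a point): Vee block for the red tray: dark steel block 60 mm (x) x 45 mm (y) x 40 mm high, 0.7 kg, with a 90 degree groove 30 mm wide and 15 mm deep along x in its top; the flat sides 45 mm apart (across y) are for gripping. Loose. Point: its centre, 20 mm above its underside; z up out of the groove.
- brass_round_center (a point): Brass round for the red tray: yellow brass cylinder 36 mm in diameter, 45 mm high, 0.4 kg, standing on end, loose. Point: its centre, 22.5 mm above its underside; z along the axis, up.
- centre_punch_center (a point): Centre punch for the red tray: slim steel tool 110 mm long, 80 g, lying on the bench; octagonal shank 12 mm across flats from x -43 to +25 mm, short dark struck head at the -x end, ground point at the +x end. Point: mid-length on its axis, 6 mm above the bench; x along its length towards the point, z up. Grip the shank across y near this point.
- steel_blank_center (a point): Steel blank for the green tray: bright grey steel block 60 mm (x) x 32 mm (y) x 20 mm high, 0.3 kg, loose. Point: its centre, 10 mm above its underside; z up.
- flat_file_center (a point): Flat file for the green tray: 148 mm long, 75 g, lying on its handle. Yellow and black handle 78 mm long, 22 wide (y), 18 high, from x -74 to +4 mm; dark blade 70 long, 14 wide, 4 thick at the +x end, hanging 7 mm clear of the bench. Point: mid-length, 9 mm above the bench; x towards the blade tip, z up. It balances at x -15 mm: grip the handle there, across y.
- steel_round_center (a point): Steel round, stays where it is: grey steel cylinder 36 mm in diameter, 45 mm high, standing on end, loose. Point: its centre, 22.5 mm above its underside.
- brass_blank_center (a point): Brass blank, stays where it is: yellow brass block 60 mm (x) x 32 mm (y) x 20 mm high, loose. Point: its centre, 10 mm above its underside.
- screw_jack_center (a point): Small levelling screw jack, stays where it is: black bell-shaped base 38 mm in diameter with a steel screw, collar and pad on top, 50 mm high, loose. Point: on its axis, 25 mm above its underside.

How it is judged:
By the outcome, as a careful person would: the job done as asked, in the order asked, and still so for the second after the job is handed in, with the robot touching nothing.
It also fails if it takes over 136 s, if anything falls off the work surface, if the arm or the gripper's body presses on something with over 40 N, if the wrist force passes 120 N, or if a joint passes its speed limit or range.

## Robot

A 6-joint arm with a two-finger parallel gripper is mounted at the origin on the work surface. World frame = base frame: x ahead of the robot, y to its left, z up, the work surface at z = 0. Lengths are in m, angles in rad, forces in N, time in s.
With the tool pointing down it reaches from about 0.25 to 0.775 m from the base axis. Payload 4 kg.
Tool frame: the origin (TCP) lies on the centre line of the jaws, within the pads' length; the fingertips stand 11 mm ahead of it and the grasp point (between the pads) lies 8 mm behind it (env.nose_length is the distance from the TCP to the fingertips, in m); z points along the fingers, y is the direction in which the jaws open and shut (so a half turn about z gives the same grasp; the last joint's range is limited). The gripper opens to 85 mm and grips with 20 to 120 N. Pads are 22 mm wide; open, the fingers measure 114 mm over their backs; the gripper's body (76 mm by 85 mm) begins 54 mm behind the grasp point. The pads swing forward as they close: fully open they stand 13 mm farther back than shut.
Start: joints at [-1.451, 0.087, 1.371, -0, 1.684, -0.103], TCP at [0.122, -0.536, 0.242] pointing down, gripper open.
Joint ranges: [-3.1, 3.1], [-0.76, 2.03], [0.27, 2.55], [-1.08, 4.22], [0.17, 2.65], [-2.57, 2.57]. Speed limits (rad/s): [2.79, 2.79, 3.14, 3.14, 3.14, 3.14].

## Interface

Orientations are given as a unit quaternion [w, x, y, z].
In Python, from rig import env gives the robot as it stands.
- The arm moves only by the tool apply_moves, never from a script. Its argument "moves" is a list of rows, each a list of 3 entries, a list of its own where there are three numbers: the turn, a rotation vector about the tool's x, y, z in rad, then the shift along the tool's x, y, z in m, then the finger opening in m, from 0 to 0.0854. A call has 1 to 10 rows; each row shifts and turns the pose as measured when the row begins, along the tool's axes as they then stand; what a row does not reach is not made up. A row lasts 1/10 s, in which the tool goes at most 50 mm and 8.59 degrees, less where a joint would pass 70% of its speed; a pose out of reach is approached as far as the arm can. A call with a gripper value outside its range is refused whole. The fingers move at their own pace and stop on an object; "force" is the grip in N (left out, the last holds). Time passes only in rows, so rows that do not move let the fingers close. It gives the time, the measured TCP pose, the force and the opening at its end, in the units of the state.
- env.sense(): the state, without advancing time (a new reading comes with each control period).
- env.get_image(name): name is "scene" or "top" or "wrist"; returns a dict with "image" (480x640x3 uint8, red, green, blue), "intrinsics" (3x3 intrinsics, pixels), "view" (4x4, takes a point from world to camera coordinates); the wrist camera has in their place "mount" (4x4, takes a point from camera to tool coordinates, whose origin is the TCP and whose axes are the flange's). Camera axes: x right, y up, looking along -z (the intrinsics and any distortion apply to the point x, -y, -z); pixel columns grow to the right and rows downward; lengths in m; the calibration is good to about 2 mm. A picture is of the moment at which its call begins: read the wrist's pose just before it. There is no depth.
- env.finish_job(): hands the job in, once; it reports no verdict.
The state is a dict: "clock": time; "joint_positions": joint angles; "joint_velocities": joint speeds; "effort": joint torques, N m; "tcp_pos": TCP position; "tcp_rot": TCP orientation; "wrist_force": force on the tool from outside, world axes, zero at the start; "wrist_torque": the same for the moment, N m; "opening": opening from 0.0 (shut) to 1.0 (fully open).
Only numpy, scipy, OpenCV 4.12 (cv2) and the standard library are available. Lean on these libraries where they do the work, as an engineer would, in place of code of your own. Each camera call takes 0.05 s, during which the arm holds its last target.

## Working session

There is one attempt and no reset: what is moved stays moved. The work goes in short steps, Python scripts to look and compute and a tool call to move; the robot and the scene stay as the last step left them, time stands still between calls to the robot, and variables do not carry over. Pictures are saved under pics/ and viewed, and the job is handed in when it is done.

Besides the shell and the picture viewer there is one more tool, called by a JSON object that holds its "api" and its "payload". apply_moves: Moves the arm, as the interface text tells. Its arguments: {"type":"object","properties":{"moves":{"type":"array"},"force":{"type":"number"}},"required":["moves"]}

```bash
ls; mkdir -p pics; python3 - <<'E'
from rig import env
import cv2,numpy as np
print(env.sense())
for n in("scene","top","wrist"):
    d=env.get_image(n); cv2.imwrite(f"pics/{n}0.png",d["image"][:,:,::-1]); print(n,{k:np.round(v,4).tolist() for k,v in d.items() if k!="image"})
    np.savez(f"{n}0.npz",**d)
E
```

```text
pics
{'clock': 0.0, 'joint_positions': array([-1.45109350e+00,  8.80101605e-02,  1.37230737e+00, -8.31491599e-06,
        1.68360820e+00, -1.03101556e-01]), 'joint_velocities': array([-0.00075492,  0.0008144 ,  0.00074808, -0.00024047,  0.0008041 ,
       -0.00075216]), 'effort': array([ 1.10394270e-03, -3.51874137e+01, -3.13267529e+01,  1.54847868e-05,
        1.09133121e-02, -1.34421509e-06]), 'tcp_pos': array([ 0.12146451, -0.53591898,  0.24108202]), 'tcp_rot': array([-1.16646115e-03,  9.93800566e-01,  1.11171375e-01, -1.38143087e-05]), 'wrist_force': array([ 0.09625419, -0.04153621, -0.25976223]), 'wrist_torque': array([-0.00828556, -0.01671519,  0.00044754]), 'opening': 0.9986317166279113}
scene {'intrinsics': [[465.7176, 0.0, 323.3926], [0.0, 465.7176, 243.6147], [0.0, 0.0, 1.0]], 'view': [[-0.268, 0.9633, -0.0128, 0.1253], [-0.7736, -0.2073, 0.5988, 0.3491], [0.5742, 0.1703, 0.8008, -1.107], [0.0, 0.0, 0.0, 1.0]]}
top {'intrinsics': [[609.8821, 0.0, 317.5065], [0.0, 609.8821, 237.7338], [0.0, 0.0, 1.0]], 'view': [[-0.0197, -0.9998, -0.0007, 0.0117], [0.9905, -0.0196, 0.1362, -0.5343], [-0.1362, 0.002, 0.9907, -1.1024], [0.0, 0.0, 0.0, 1.0]]}
wrist {'intrinsics': [[343.8993, 0.0, 315.7568], [0.0, 343.8993, 232.4231], [0.0, 0.0, 1.0]], 'mount': [[-0.0003, 0.9602, 0.2795, 0.0698], [1.0, -0.0, 0.0013, -0.0003], [0.0012, 0.2795, -0.9602, -0.132], [0.0, 0.0, 0.0, 1.0]]}
```

View pics/top0.png

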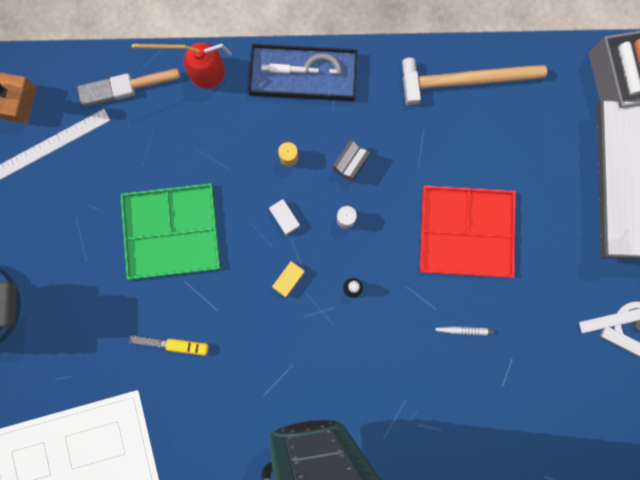

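View pics/scene0.png

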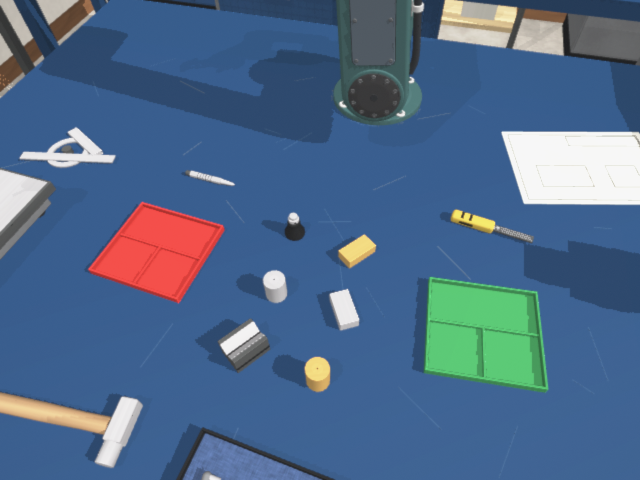

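View pics/wrist0.png

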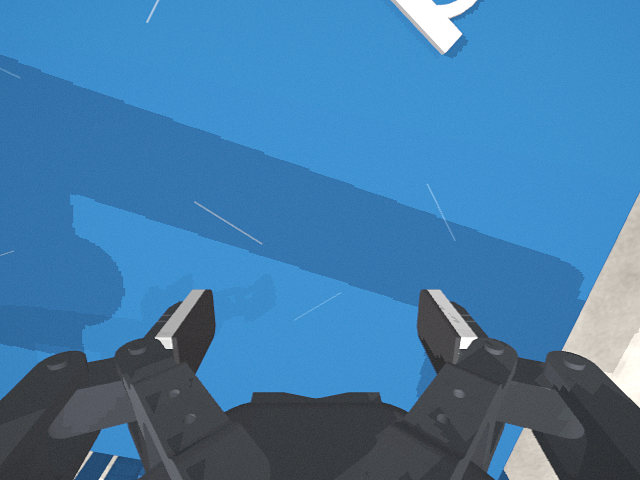

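The top view shows the red tray at about (468,231) and the green at (170,231). In the middle are the brass round (288,153), vee block (351,160), steel blank (285,217), steel round (347,217), brass blank (289,279) and jack (353,287). The punch is at (465,331) and the file at (170,345). I'll measure them with masks.

```bash
cat > h.py <<'E'
import numpy as np,cv2
from scipy.spatial.transform import Rotation as R
def cam(d,tcp=None,quat=None):
    K=d["intrinsics"]
    if "view" in d: V=np.linalg.inv(d["view"])
    else:
        T=np.eye(4);T[:3,:3]=R.from_quat(np.roll(quat,-1)).as_matrix();T[:3,3]=tcp;V=T@d["mount"]
    return K,V
def ray(K,V,uv,z):
    uv=np.atleast_2d(uv).astype(float)
    p=np.c_[(uv[:,0]-K[0,2])/K[0,0],-(uv[:,1]-K[1,2])/K[1,1],-np.ones(len(uv))]
    w=p@V[:3,:3].T;o=V[:3,3];return o+w*((z-o[2])/w[:,2])[:,None]
def proj(K,V,P):
    P=np.atleast_2d(P);I=np.linalg.inv(V);c=P@I[:3,:3].T+I[:3,3]
    return np.c_[K[0,0]*c[:,0]/-c[:,2]+K[0,2],-K[1,1]*c[:,1]/-c[:,2]+K[1,2]]
E
python3 - <<'E'
import cv2,numpy as np
from h import *
for n,c in(("top",(120,120,420,380)),("scene",(80,160,560,400))):
    d=dict(np.load(n+"0.npz"));im=d["image"];print(n)
    K,V=cam(d)
    hsv=cv2.cvtColor(im,cv2.COLOR_RGB2HSV)
    H,S,Vv=cv2.split(hsv)
    ms={"red":((H<8)|(H>172))&(S>150)&(Vv>90),"green":(H>45)&(H<80)&(S>120),"yellow":(H>15)&(H<35)&(S>110)&(Vv>120),"grey":(S<60)&(Vv>120),"dark":(Vv<60)}
    zs=dict(red=.018,green=.018,yellow=.02,grey=.02,dark=.02)
    for k,m in ms.items():
        cs,_=cv2.findContours(m.astype(np.uint8),cv2.RETR_EXTERNAL,cv2.CHAIN_APPROX_NONE)
        for q in cs:
            a=cv2.contourArea(q)
            if a<50: continue
            (x,y),(w,h),t=cv2.minAreaRect(q)
            P=ray(K,V,[(x,y)],zs[k])[0]
            if not(0.15<P[0]<.75 and abs(P[1])<.5):continue
            W=ray(K,V,q[:,0,:],zs[k])[:,:2].astype(np.float32)*1000
            r=cv2.minAreaRect(W);print(k,int(a),(round(x),round(y)),"world mm",np.round(r[0],1),np.round(r[1],1),round(r[2],1))
    x0,y0,x1,y1=c
d=np.load("top0.npz")["image"][:,:,::-1]
cv2.imwrite("pics/tc.png",cv2.resize(d[130:310,250:390],None,fx=3.2,fy=3.2,interpolation=cv2.INTER_CUBIC))
E
```

```text
top
red 7882 (468, 231) world mm [ 544.7 -284.1] [177.1 166.4] 85.5
green 7824 (169, 231) world mm [556.  282.1] [166.1 176.2] 5.6
yellow 440 (187, 347) world mm [338.3 247.2] [77.7 21.6] 81.9
yellow 501 (288, 279) world mm [460.2  57.8] [32.  59.5] 52.3
yellow 298 (288, 154) world mm [702.1  55.9] [32.9 41.8] 89.1
grey 10555 (79, 434) world mm [151.  448.8] [163.1 275.2] 13.9
grey 211 (148, 341) world mm [349.6 319.8] [67.4 13.5] 81.2
grey 283 (462, 330) world mm [ 358.3 -262.6] [98.3 12.7] 85.9
grey 84 (353, 286) world mm [443.2 -63.6] [18.7 20.6] 88.4
grey 310 (346, 216) world mm [576.5 -54.9] [36.2 40.6] 88.6
grey 544 (284, 216) world mm [579.   64.1] [62.8 34.4] 31.4
grey 503 (351, 159) world mm [688.6 -65.7] [34.3 63.7] 56.7
dark 52 (342, 440) world mm [166.5 -35.7] [40.5 10. ] 28.6
dark 275 (309, 426) world mm [191.8  23.6] [14.6 96. ] 7.3
dark 73 (353, 288) world mm [441.3 -62.6] [31.7 31.9] 43.7
scene
red 7727 (156, 249) world mm [ 549.9 -280. ] [181.8 169.3] 85.5
green 11284 (488, 334) world mm [561.5 283.5] [169.8 176. ] 5.6
yellow 651 (317, 374) world mm [697.1  54.3] [49.9 35.5] 15.3
yellow 629 (357, 250) world mm [465.8  60.1] [39.5 66.2] 53.2
yellow 423 (472, 221) world mm [346.3 248.5] [76.6 31. ] 81.3
grey 700 (241, 340) world mm [676.5 -71.8] [34.5 63.4] 55.4
grey 781 (344, 309) world mm [583.2  66.2] [69.3 35.3] 31.3
grey 594 (275, 286) world mm [571.6 -54.9] [63.5 37.3] 23.7
grey 155 (513, 233) world mm [355.2 320.4] [69.8 16.8] 75.9
grey 85 (293, 218) world mm [423.3 -70.6] [25.6 20.1] 33.1
grey 217 (211, 178) world mm [ 368.7 -259.3] [102.   16.5] 86.0
grey 9144 (570, 168) world mm [142.7 451.8] [208.7 290.6] 14.3
dark 224 (294, 231) world mm [452.8 -58.9] [36.8 33.1] 15.0
```

View pics/tc.png

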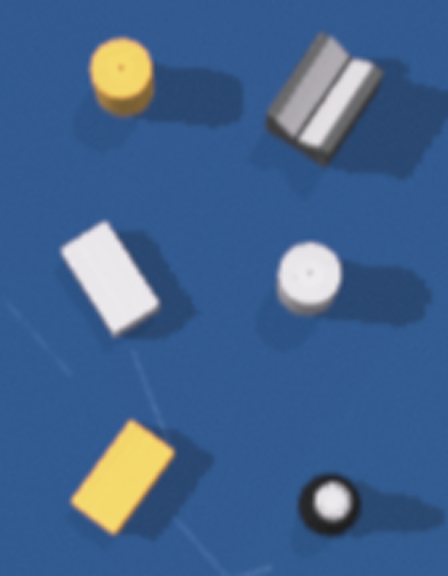

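The masks give sizes that match the given ones, with the trays at 177x166 mm and the blank at 60x32 mm. I'll refine the piece tops at their true heights and add a helper that gives the remaining move in tool axes. The arm starts turning to the vee's yaw, about -33° world.

```bash
cat >> h.py <<'E'
def plan(x,y,z,yaw,s=None):
    "remaining shift in tool axes (m) & turn (rotvec, tool) to a tool-down pose with tool x at world yaw (deg)"
    from rig import env
    s=s or env.sense(); r=R.from_quat(np.roll(s["tcp_rot"],-1))
    t=R.from_euler("z",yaw,degrees=True)*R.from_euler("x",180,degrees=True)
    tx=r.apply([1,0,0])
    sh_now=r.inv().apply(np.array([x,y,z])-s["tcp_pos"]); sh_after=t.inv().apply(np.array([x,y,z])-s["tcp_pos"])
    print("t",round(s["clock"],2),"tcp",np.round(s["tcp_pos"],4),"yaw",round(np.degrees(np.arctan2(tx[1],tx[0])),2),"q6",round(s["joint_positions"][5],2),"op",round(s["opening"],3),"F",np.round(s["wrist_force"],1))
    print(" turn",np.round((r.inv()*t).as_rotvec(),4)," shift now",np.round(sh_now,4)," shift after turn",np.round(sh_after,4))
E
python3 - <<'E'
from h import *
from rig import env
print(env.nose_length)
d=dict(np.load("top0.npz"));K,V=cam(d);im=d["image"]
up=cv2.resize(im,None,fx=8,fy=8,interpolation=cv2.INTER_CUBIC)
hsv=cv2.cvtColor(up,cv2.COLOR_RGB2HSV)
def m(lo,hi,box,z,name):
    x0,y0,x1,y1=box
    mk=cv2.inRange(hsv,lo,hi);k=np.zeros_like(mk);k[y0*8:y1*8,x0*8:x1*8]=mk[y0*8:y1*8,x0*8:x1*8]
    q=max(cv2.findContours(k,0,cv2.CHAIN_APPROX_NONE)[0],key=cv2.contourArea)
    W=(ray(K,V,(q[:,0,:]+.5)/8-.5,z)[:,:2]*1000).astype(np.float32)
    r=cv2.minAreaRect(W);print(name,np.round(r[0],1),np.round(r[1],1),round(r[2],1))
m((15,110,215),(35,255,255),(270,135,305,175),.045,"brass round top")
m((0,0,110),(180,70,255),(330,135,375,185),.04,"vee groove")
m((0,0,110),(180,70,255),(330,135,375,185),.0325,"vee groove mid")
m((0,0,200),(180,60,255),(265,195,305,240),.02,"steel blank")
m((0,0,215),(180,60,255),(330,200,365,235),.045,"steel round top")
m((15,110,120),(35,255,255),(160,330,215,365),.014,"file handle")
m((0,0,100),(180,80,255),(120,330,168,355),.011,"blade")
m((0,0,100),(180,80,255),(430,320,500,345),.008,"punch")
E
```

```text
0.011
brass round top [699.9  54.8] [33.6 34.3] 89.4
vee groove [683.8 -63.7] [42.2 64.2] 55.9
vee groove mid [685.9 -64.1] [42.5 64.6] 55.9
steel blank [579.8  64.7] [59.7 31.8] 31.6
steel round top [575.2 -53.5] [33.5 33.4] 74.6
file handle [338.2 248.5] [79.  22.1] 81.7
blade [346.4 320.3] [74.  23.8] 83.9
punch [ 357.9 -270.1] [110.4  14.5] 86.2
```

{"api": "apply_moves", "payload": {"moves": [[[0, 0, 0.14], [0, 0, 0], 0.085], [[0, 0, 0.14], [0, 0, 0], 0.085], [[0, 0, 0.14], [0, 0, 0], 0.085], [[0, 0, 0.14], [0, 0, 0], 0.085], [[0, 0, 0.14], [0, 0, 0], 0.085], [[0, 0, 0.14], [0, 0, 0], 0.085], [[0, 0, 0], [0, 0, 0], 0.085]]}}

```text
clock: 0.85
tcp_pos: [0.1213, -0.5345, 0.2375]
tcp_rot: [-0.004, 0.948, -0.32, -0.002]
wrist_force: [-0.2, -0.4, -0.1]
opening: 0.991
```

```bash
python3 -c "
from h import *
plan(.684,-.064,.18,-33.5)"
```

```text
t 0.85 tcp [ 0.1213 -0.5345  0.2375] yaw -37.27 q6 0.77 op 0.991 F [-0.2 -0.4 -0.1]
 turn [-0.0068  0.0062 -0.0658]  shift now [ 0.1633 -0.7148  0.0612]  shift after turn [ 0.2096 -0.7029  0.0575]
```

{"api": "apply_moves", "payload": {"moves": [[[-0.007, 0.006, -0.066], [0, 0, 0], 0.085], [[0, 0, 0], [0.013, -0.044, 0], 0.085], [[0, 0, 0], [0.013, -0.044, 0], 0.085], [[0, 0, 0], [0.013, -0.044, 0], 0.085], [[0, 0, 0], [0.013, -0.044, 0], 0.085], [[0, 0, 0], [0.013, -0.044, 0], 0.085], [[0, 0, 0], [0.013, -0.044, 0], 0.085], [[0, 0, 0], [0.013, -0.044, 0], 0.085], [[0, 0, 0], [0.013, -0.044, 0], 0.085], [[0, 0, 0], [0, 0, 0], 0.085]]}}

```text
clock: 1.85
tcp_pos: [0.4067, -0.2852, 0.2337]
tcp_rot: [-0.002, 0.962, -0.273, -0.001]
wrist_force: [-0.1, -0.5, -0.6]
opening: 0.993
```

```bash
python3 -c "
from h import *
plan(.684,-.064,.18,-33.5)"
```

```text
t 1.85 tcp [ 0.4067 -0.2852  0.2337] yaw -31.71 q6 1.4 op 0.993 F [-0.1 -0.5 -0.6]
 turn [-0.003   0.0023  0.0312]  shift now [ 0.1197 -0.3338  0.0545]  shift after turn [ 0.1092 -0.3375  0.0537]
```

{"api": "apply_moves", "payload": {"moves": [[[0, 0, 0.03], [0, 0, 0], 0.085], [[0, 0, 0], [0.014, -0.042, 0.006], 0.085], [[0, 0, 0], [0.014, -0.042, 0.006], 0.085], [[0, 0, 0], [0.014, -0.042, 0.006], 0.085], [[0, 0, 0], [0.014, -0.042, 0.006], 0.085], [[0, 0, 0], [0.014, -0.042, 0.006], 0.085], [[0, 0, 0], [0.014, -0.042, 0.006], 0.085], [[0, 0, 0], [0.014, -0.042, 0.006], 0.085], [[0, 0, 0], [0.012, -0.042, 0.006], 0.085], [[0, 0, 0], [0, 0, 0], 0.085]]}}

```text
clock: 2.85
tcp_pos: [0.6894, -0.0741, 0.18]
tcp_rot: [0.002, 0.955, -0.296, -0.002]
wrist_force: [0.6, -0.7, -0.1]
opening: 0.996
```

```bash
cat >> h.py <<'E'
def wrist(name):
    from rig import env
    s=env.sense(); d=env.get_image("wrist"); cv2.imwrite(f"pics/{name}.png",d["image"][:,:,::-1])
    K,V=cam(d,s["tcp_pos"],s["tcp_rot"]); np.savez(name+".npz",image=d["image"],K=K,V=V); return d["image"],K,V
def blob(im,K,V,lo,hi,box,z,name,n=4):
    up=cv2.resize(im,None,fx=n,fy=n,interpolation=cv2.INTER_CUBIC);hsv=cv2.cvtColor(up,cv2.COLOR_RGB2HSV)
    x0,y0,x1,y1=box
    mk=cv2.inRange(hsv,lo,hi);k=np.zeros_like(mk);k[y0*n:y1*n,x0*n:x1*n]=mk[y0*n:y1*n,x0*n:x1*n]
    q=max(cv2.findContours(k,0,cv2.CHAIN_APPROX_NONE)[0],key=cv2.contourArea)
    px=(q[:,0,:]+.5)/n-.5
    W=(ray(K,V,px,z)[:,:2]*1000).astype(np.float32)
    r=cv2.minAreaRect(W);print(name,"px",np.round(px.mean(0)),np.round(r[0],1),np.round(r[1],1),round(r[2],1))
E
python3 -c "
from h import *
wrist('w1')
plan(.684,-.064,.18,-33.5)"
```

```text
t 2.9 tcp [ 0.6881 -0.0764  0.1809] yaw -34.52 q6 1.98 op 0.993 F [-0.6 -0.9 -0.7]
 turn [ 0.007   0.0028 -0.0177]  shift now [-0.0104 -0.0079  0.0009]  shift after turn [-0.0103 -0.0081  0.0009]
```

View pics/w1.png

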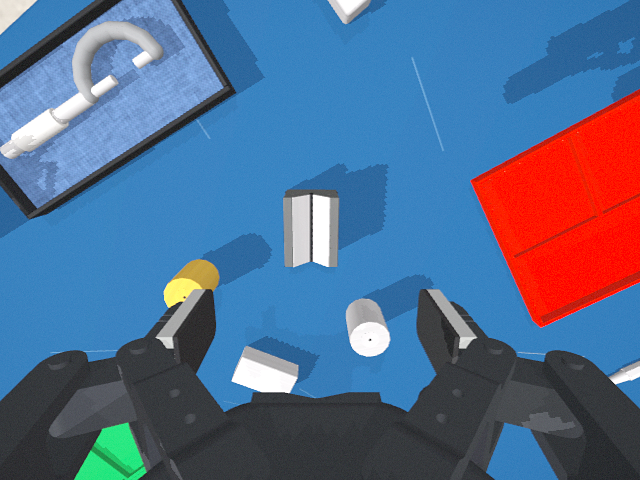

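The wrist view shows the vee block at about (311,230), aligned with the jaws, its top face spanning columns 285-338 and rows 196-266. I'll measure its lands and the red tray in this view.

```bash
python3 - <<'E'
from h import *
d=np.load("w1.npz");im,K,V=d["image"],d["K"],d["V"]
blob(im,K,V,(0,0,75),(180,90,255),(270,180,350,275),.04,"vee",8)
c=im[180:275,270:350];cv2.imwrite("pics/c1.png",cv2.resize(c[:,:,::-1],None,fx=6,fy=6,interpolation=cv2.INTER_NEAREST))
E
```

```text
vee px [311. 228.] [685.2 -67.4] [45.2 66.3] 55.4
```

View pics/c1.png

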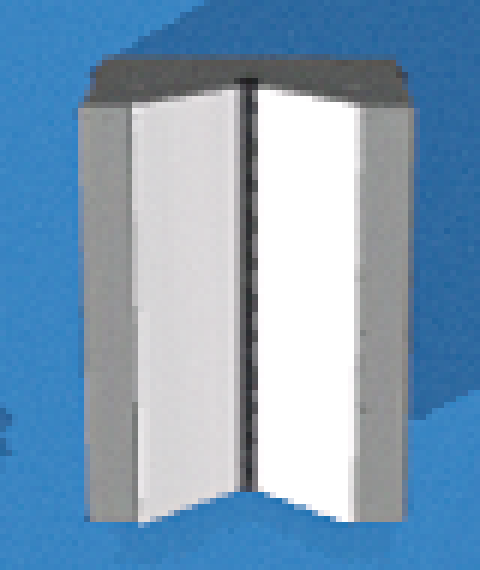

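```bash
python3 - <<'E'
from h import *
d=np.load("w1.npz");im,K,V=d["image"],d["K"],d["V"]
p=np.array([(79,107),(413,107),(405,522),(88,522)])/6+(270,180)-.5
W=ray(K,V,p,.04);print(np.round(W*1000,1),np.round(W.mean(0)*1000,1));e=W[0]-W[3];f=W[1]-W[2];print(np.linalg.norm(e),np.linalg.norm(W[0]-W[1]),np.degrees(np.arctan2(e[1],e[0])),np.degrees(np.arctan2(f[1],f[0])))
x,y=W.mean(0)[:2]
plan(x,y,.1,-34)
E
```

```text
[[ 719.7  -64.1   40. ]
 [ 694.5 -100.8   40. ]
 [ 645.5  -67.2   40. ]
 [ 670.9  -30.2   40. ]] [682.7 -65.6  40. ]
0.059421374333538314 0.04452434849096445 -34.74370311298592 -34.43036020604088
t 2.9 tcp [ 0.6881 -0.0764  0.1809] yaw -34.52 q6 1.98 op 0.993 F [-0.6 -0.9 -0.7]
 turn [ 0.007   0.0028 -0.009 ]  shift now [-0.0104 -0.0065  0.0809]  shift after turn [-0.0106 -0.006   0.0809]
```

{"api": "apply_moves", "payload": {"moves": [[[0.007, 0.003, 0], [-0.0105, -0.0065, 0], 0.085], [[0, 0, 0], [0, 0, 0.03], 0.085], [[0, 0, 0], [0, 0, 0.03], 0.085], [[0, 0, 0], [0, 0, 0.03], 0.085], [[0, 0, 0], [0, 0, 0], 0.085]], "force": 60}}

```text
clock: 3.4
tcp_pos: [0.679, -0.0722, 0.0942]
tcp_rot: [-0.0, 0.954, -0.301, 0.004]
wrist_force: [-0.2, -0.3, -0.3]
opening: 1.001
```

```bash
python3 -c "
from h import *
plan(.6827,-.0656,.026,-34.6)"
```

```text
t 3.4 tcp [ 0.679  -0.0722  0.0942] yaw -35.08 q6 1.99 op 1.001 F [-0.2 -0.3 -0.3]
 turn [-0.0025 -0.0066 -0.0083]  shift now [-0.0013 -0.0073  0.0682]  shift after turn [-0.0007 -0.0075  0.0682]
```

{"api": "apply_moves", "payload": {"moves": [[[-0.002, -0.006, -0.008], [-0.001, -0.0075, 0.02], 0.085], [[0, 0, 0], [0, 0, 0], 0.085], [[0, 0, 0], [0, 0, 0.02], 0.085], [[0, 0, 0], [0, 0, 0.01], 0.085], [[0, 0, 0], [0, 0, 0], 0.085]]}}

```text
clock: 3.9
tcp_pos: [0.6852, -0.0679, 0.0513]
tcp_rot: [-0.001, 0.954, -0.299, 0.006]
wrist_force: [0.6, 0.6, 0.3]
opening: 0.992
```

```bash
python3 -c "
from h import *
plan(.6827,-.0656,.026,-34.6)"
```

```text
t 3.9 tcp [ 0.6852 -0.0679  0.0513] yaw -34.78 q6 2.0 op 0.992 F [0.6 0.6 0.3]
 turn [-0.0058 -0.0117 -0.003 ]  shift now [-0.0037 -0.0003  0.0253]  shift after turn [-0.0034 -0.0005  0.0253]
```

{"api": "apply_moves", "payload": {"moves": [[[-0.006, -0.011, 0], [-0.0035, 0, 0.012], 0.085], [[0, 0, 0], [0, 0, 0.012], 0.085], [[0, 0, 0], [0, 0, 0], 0.085]]}}

```text
clock: 4.2
tcp_pos: [0.684, -0.066, 0.0287]
tcp_rot: [-0.0, 0.954, -0.299, 0.002]
wrist_force: [0.3, -0.0, -1.0]
opening: 0.997
```

```bash
python3 -c "
from h import *
plan(.6827,-.0656,.026,-34.6)"
```

```text
t 4.2 tcp [ 0.684  -0.066   0.0287] yaw -34.77 q6 2.0 op 0.997 F [ 0.3 -0.  -1. ]
 turn [-0.0014 -0.0041 -0.0029]  shift now [-0.0013  0.0005  0.0027]  shift after turn [-0.0013  0.0004  0.0027]
```

Close on it, with a slight further descent.

{"api": "apply_moves", "payload": {"moves": [[[0, -0.004, 0], [0, 0, 0.0025], 0.06], [[0, 0, 0], [0, 0, 0], 0.038], [[0, 0, 0], [0, 0, 0], 0.038], [[0, 0, 0], [0, 0, 0], 0.038], [[0, 0, 0], [0, 0, 0], 0.038], [[0, 0, 0], [0, 0, 0], 0.038], [[0, 0, 0], [0, 0, 0], 0.038], [[0, 0, 0], [0, 0, 0], 0.038]], "force": 70}}

```text
clock: 5.0
tcp_pos: [0.6844, -0.0663, 0.0266]
tcp_rot: [-0.0, 0.954, -0.299, 0.001]
wrist_force: [0.3, 0.2, -1.3]
opening: 0.508
```

```bash
python3 -c "
from h import *
plan(.6827,-.0656,.026,-34.6)
wrist('w2')"
```

```text
t 5.0 tcp [ 0.6844 -0.0663  0.0266] yaw -34.75 q6 2.0 op 0.508 F [ 0.3  0.2 -1.3]
 turn [-0.0011 -0.0008 -0.0027]  shift now [-0.0018  0.0004  0.0006]  shift after turn [-0.0018  0.0004  0.0006]
```

View pics/w2.png

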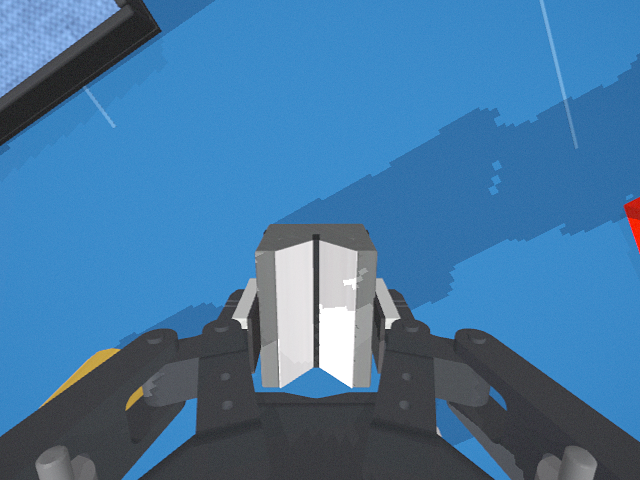

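The wrist view shows the vee block gripped square between the pads at about (316,310), centred. Lifting.

{"api": "apply_moves", "payload": {"moves": [[[0, 0, 0], [0, 0, -0.01], 0.038], [[0, 0, 0], [0, 0, -0.02], 0.038], [[0, 0, 0], [0, 0, -0.03], 0.038], [[0, 0, 0], [0, 0, -0.03], 0.038], [[0, 0, 0], [0, 0, 0], 0.038]]}}

```text
clock: 5.55
tcp_pos: [0.679, -0.0651, 0.1107]
tcp_rot: [0.0, 0.954, -0.299, -0.009]
wrist_force: [0.9, -0.0, -4.9]
opening: 0.511
```

```bash
python3 -c "
from h import *
plan(.5857,-.244,.12,-4.5)"
```

```text
t 5.55 tcp [ 0.679  -0.0651  0.1107] yaw -34.76 q6 2.0 op 0.511 F [ 0.9 -0.  -4.9]
 turn [ 0.0016  0.0186 -0.528 ]  shift now [ 0.0252  0.2003 -0.0085]  shift after turn [-0.079   0.1857 -0.0093]
```

{"api": "apply_moves", "payload": {"moves": [[[0, 0.009, -0.13], [0, 0, -0.01], 0.038], [[0, 0.009, -0.13], [0, 0, 0], 0.038], [[0, 0, -0.13], [0, 0, 0], 0.038], [[0, 0, -0.13], [0, 0, 0], 0.038], [[0, 0, 0], [-0.02, 0.045, 0], 0.038], [[0, 0, 0], [-0.02, 0.045, 0], 0.038], [[0, 0, 0], [-0.02, 0.045, 0], 0.038], [[0, 0, 0], [-0.01, 0.03, 0], 0.038], [[0, 0, 0], [0, 0, 0], 0.038]]}}

```text
clock: 6.45
tcp_pos: [0.587, -0.2246, 0.0982]
tcp_rot: [-0.003, 0.999, -0.029, -0.016]
wrist_force: [1.0, 0.5, -5.3]
opening: 0.508
```

```bash
python3 -c "
from h import *
wrist('w3')
plan(.5857,-.244,.12,-4.5)"
```

```text
t 6.5 tcp [ 0.5873 -0.2225  0.0976] yaw -3.24 q6 1.18 op 0.509 F [-0.7  1.1 -7.3]
 turn [-0.0071  0.0342  0.0218]  shift now [-0.0011  0.0213 -0.0226]  shift after turn [ 0.0001  0.0215 -0.0224]
```

View pics/w3.png

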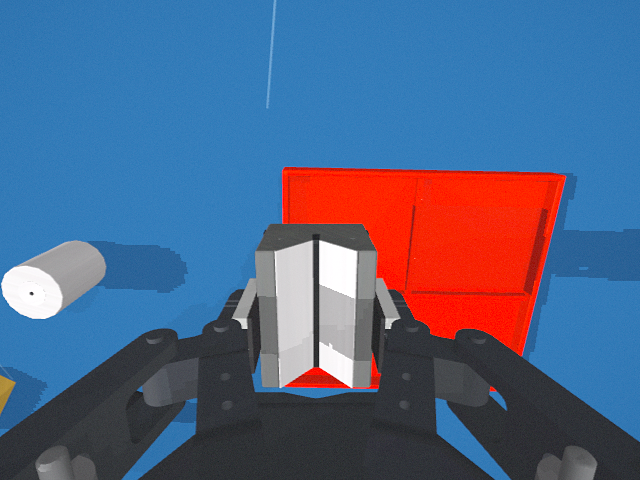

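The wrist view shows the vee still held and the red tray's far edge running from (284,168) to (565,175). I'll check that edge against my tray pose.

```bash
python3 - <<'E'
from h import *
d=np.load("w3.npz");im,K,V=d["image"],d["K"],d["V"]
for z in(.014,.018):
    W=ray(K,V,[(284,168),(565,175)],z)*1000;e=W[0]-W[1];print(z,np.round(W,1),np.linalg.norm(e),np.degrees(np.arctan2(e[1],e[0]))-90)
c=np.array([544.7,-284.1]);a=np.radians(-4.5);Rm=np.array([[np.cos(a),-np.sin(a)],[np.sin(a),np.cos(a)]])
print("pred far corners",[c+Rm@v for v in((83,88),(83,-88))])
for v in((38,43),(38,-43),(-43,0)):print(v,c+Rm@v)
t=dict(np.load("top0.npz"));K,V=cam(t)
for z in(.014,.018):
  W=ray(K,V,[(422.5,186.5),(516.5,190.5),(515.5,277.5),(420,274.5)],z)[:,:2]*1000;print(np.round(W,1),W.mean(0))
  W=ray(K,V,[(421.5,234)],0.01)*1000;print(W)
im=t["image"];cv2.imwrite("pics/red.png",cv2.resize(im[175:290,410:530,::-1],None,fx=5,fy=5,interpolation=cv2.INTER_CUBIC))
im=t["image"];cv2.imwrite("pics/grn.png",cv2.resize(im[175:290,110:230,::-1],None,fx=5,fy=5,interpolation=cv2.INTER_CUBIC))
E
```

```text
0.014 [[ 633.9 -207.1   14. ]
 [ 619.7 -380.    14. ]] 173.56008192184368 -4.710733062798752
0.018 [[ 634.4 -207.5   18. ]
 [ 620.4 -377.2   18. ]] 170.31293860783995 -4.710733062798795
pred far corners [array([ 634.34853912, -202.88337958]), array([ 620.53973828, -378.34083031])]
(38, 43) [ 585.9565998  -244.21400029]
(38, -43) [ 579.20911757 -329.94889099]
(-43, 0) [ 501.83255465 -280.72625888]
[[ 633.2 -203.1]
 [ 621.7 -383.6]
 [ 454.4 -371. ]
 [ 463.6 -191.1]] [ 543.22747033 -287.19710533]
[[ 541.36116651 -197.89959716   10.        ]]
[[ 632.3 -202.4]
 [ 620.9 -382.3]
 [ 454.1 -369.7]
 [ 463.3 -190.4]] [ 542.65786291 -286.18688076]
[[ 541.36116651 -197.89959716   10.        ]]
```

View pics/red.png

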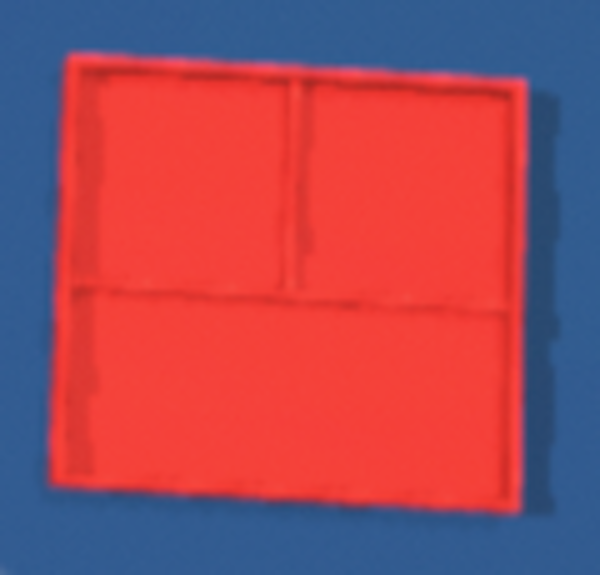

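View pics/grn.png

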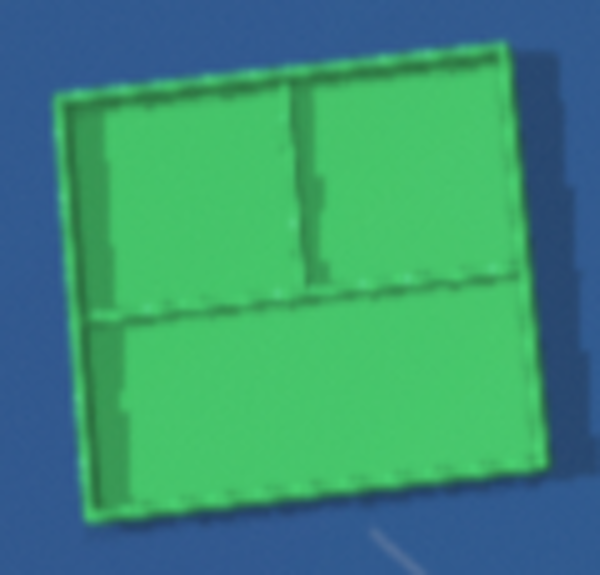

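{"api": "apply_moves", "payload": {"moves": [[[-0.007, 0.034, 0.022], [0, 0.021, 0], 0.038], [[0, 0, 0], [0, 0, 0], 0.038], [[0, 0, 0], [0, 0, 0], 0.038]]}}

```text
clock: 6.8
tcp_pos: [0.5845, -0.2405, 0.0917]
tcp_rot: [-0.003, 0.999, -0.039, -0.003]
wrist_force: [0.0, -0.2, -5.6]
opening: 0.514
```

```bash
python3 -c "
from h import *
plan(.588,-.2445,.034,-4.6)"
```

```text
t 6.8 tcp [ 0.5845 -0.2405  0.0917] yaw -4.49 q6 1.17 op 0.514 F [ 0.  -0.2 -5.6]
 turn [-0.0063  0.0063  0.0019]  shift now [0.0042 0.0041 0.0576]  shift after turn [0.0038 0.0037 0.0577]
```

{"api": "apply_moves", "payload": {"moves": [[[-0.006, 0.006, 0], [0.004, 0.004, 0.016], 0.038], [[0, 0, 0], [0, 0, 0.015], 0.038], [[0, 0, 0], [0, 0, 0.012], 0.038]]}}

```text
clock: 7.1
tcp_pos: [0.5899, -0.2416, 0.0474]
tcp_rot: [-0.001, 0.999, -0.037, 0.001]
wrist_force: [-0.6, -0.0, -5.8]
opening: 0.508
```

```bash
python3 -c "
from h import *
plan(.588,-.2445,.0325,-4.6)"
```

```text
t 7.1 tcp [ 0.5899 -0.2416  0.0474] yaw -4.27 q6 1.17 op 0.508 F [-0.6 -0.  -5.8]
 turn [-0.0012 -0.0014  0.0058]  shift now [-0.0017  0.003   0.0149]  shift after turn [-0.0016  0.003   0.0149]
```

{"api": "apply_moves", "payload": {"moves": [[[-0.001, -0.001, 0.006], [-0.0015, 0.003, 0.005], 0.038], [[0, 0, 0], [0, 0, 0.003], 0.038], [[0, 0, 0], [0, 0, 0.001], 0.038]]}}

```text
clock: 7.4
tcp_pos: [0.5863, -0.2419, 0.0336]
tcp_rot: [-0.002, 0.999, -0.039, -0.003]
wrist_force: [0.1, 0.5, -6.2]
opening: 0.514
```

```bash
python3 -c "
from h import *
plan(.588,-.2445,.031,-4.6)"
```

```text
t 7.4 tcp [ 0.5863 -0.2419  0.0336] yaw -4.52 q6 1.17 op 0.514 F [ 0.1  0.5 -6.2]
 turn [-0.0037  0.007   0.0014]  shift now [0.002  0.0025 0.0025]  shift after turn [0.002  0.0024 0.0026]
```

Still carrying the weight (-6 N), about 2.5 mm to go. I'll level it and ease it down.

{"api": "apply_moves", "payload": {"moves": [[[-0.004, 0.007, 0], [0.002, 0.002, 0], 0.038], [[0, 0, 0], [0, 0, 0], 0.038], [[0, 0, 0], [0, 0, 0.001], 0.038]]}}

```text
clock: 7.7
tcp_pos: [0.5892, -0.2447, 0.0341]
tcp_rot: [0.001, 0.999, -0.039, 0.002]
wrist_force: [0.7, 0.9, -6.2]
opening: 0.512
```

```bash
python3 -c "
from h import *
plan(.588,-.2445,.031,-4.6)"
```

```text
t 7.7 tcp [ 0.5892 -0.2447  0.0341] yaw -4.52 q6 1.17 op 0.512 F [ 0.7  0.9 -6.2]
 turn [ 0.0018 -0.0033  0.0014]  shift now [-0.0012 -0.0001  0.0031]  shift after turn [-0.0012 -0.0001  0.0031]
```

{"api": "apply_moves", "payload": {"moves": [[[0, 0, 0], [0, 0, 0.002], 0.038], [[0, 0, 0], [0, 0, 0.001], 0.038], [[0, 0, 0], [0, 0, 0.001], 0.038]]}}

```text
clock: 8.0
tcp_pos: [0.59, -0.2453, 0.0313]
tcp_rot: [0.002, 0.999, -0.04, 0.003]
wrist_force: [-1.0, 0.5, -6.6]
opening: 0.507
```

```bash
python3 -c "
from h import *
plan(.588,-.2445,.031,-4.6)"
```

```text
t 8.0 tcp [ 0.59   -0.2453  0.0313] yaw -4.53 q6 1.17 op 0.507 F [-1.   0.5 -6.6]
 turn [ 0.0028 -0.0058  0.0011]  shift now [-0.002  -0.0006  0.0003]  shift after turn [-0.002  -0.0006  0.0003]
```

{"api": "apply_moves", "payload": {"moves": [[[0.002, -0.006, 0], [-0.002, 0, 0.001], 0.038], [[0, 0, 0], [0, 0, 0.001], 0.038]]}}

```text
clock: 8.2
tcp_pos: [0.5884, -0.2452, 0.0306]
tcp_rot: [0.0, 0.999, -0.04, 0.0]
wrist_force: [-3.2, 2.0, 2.2]
opening: 0.515
```

{"api": "apply_moves", "payload": {"moves": [[[0, 0, 0], [0, 0, 0.001], 0.038]]}}

```text
clock: 8.3
tcp_pos: [0.5883, -0.2452, 0.0306]
tcp_rot: [0.0, 0.999, -0.04, 0.0]
wrist_force: [-2.0, 1.5, -0.2]
opening: 0.509
```

```bash
python3 -c "
from h import *
plan(.588,-.2445,.031,-4.6)"
```

```text
t 8.3 tcp [ 0.5883 -0.2452  0.0306] yaw -4.54 q6 1.17 op 0.509 F [-2.   1.5 -0.2]
 turn [ 0.0008 -0.0008  0.0011]  shift now [-0.0004 -0.0007 -0.0004]  shift after turn [-0.0004 -0.0007 -0.0004]
```

Touchdown at 0.0306, as predicted. Releasing and going up.

{"api": "apply_moves", "payload": {"moves": [[[0, 0, 0], [0, 0, 0], 0.052], [[0, 0, 0], [0, 0, 0], 0.055], [[0, 0, 0], [0, 0, 0], 0.055], [[0, 0, 0], [0, 0, -0.01], 0.058], [[0, 0, 0], [0, 0, -0.02], 0.06], [[0, 0, 0], [0, 0, -0.04], 0.085], [[0, 0, 0], [0, 0, -0.04], 0.085], [[0, 0, 0], [0, 0, -0.03], 0.085], [[0, 0, 0], [0, 0, 0], 0.085]]}}

```text
clock: 9.2
tcp_pos: [0.5907, -0.2466, 0.1837]
tcp_rot: [0.004, 0.999, -0.04, 0.006]
wrist_force: [0.5, 0.6, 0.2]
opening: 0.998
```

```bash
python3 -c "
from h import *
wrist('w4')
plan(.70,.055,.18,-4)"
```

```text
t 9.25 tcp [ 0.59   -0.2462  0.1814] yaw -4.54 q6 1.17 op 0.995 F [-0.4 -0.4  0.7]
 turn [ 0.0054 -0.01   -0.0094]  shift now [ 0.0859 -0.3089  0.0006]  shift after turn [ 0.0888 -0.3081  0.0014]
```

View pics/w4.png

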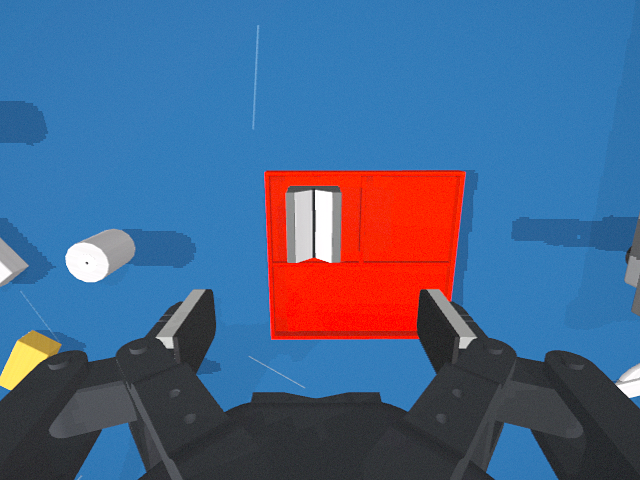

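The vee block stands in the red tray's upper-left cell, groove up, its top at columns 287-341 and rows 190-262. I'll check its footprint against the cell.

```bash
python3 - <<'E'
from h import *
d=np.load("w4.npz");im,K,V=d["image"],d["K"],d["V"]
W=ray(K,V,[(286,192),(342,192),(340,263),(287,263)],.044)*1000
T=ray(K,V,[(264.5,171),(466,171),(450,338),(271.5,338)],.016)*1000
def rect(W):
    c=W[:,:2].mean(0);e=W[0]-W[3]+W[1]-W[2];return c,np.degrees(np.arctan2(e[1],e[0])),np.linalg.norm(W[0]-W[1]),np.linalg.norm(W[1]-W[2])
print(rect(W));print(T.round(1),rect(T))
c,a,_,_=rect(T);a=np.radians(a);Rm=np.array([[np.cos(a),np.sin(a)],[-np.sin(a),np.cos(a)]])
print("in tray",(W[:,:2]-c)@Rm.T)
E
```

```text
(array([ 586.5657737 , -245.22382476]), np.float64(-5.04020533249612), np.float64(44.61645026756173), np.float64(60.21656465766671))
[[ 633.8 -206.4   16. ]
 [ 619.9 -380.3   16. ]
 [ 456.  -370.5   16. ]
 [ 470.7 -193.8   16. ]] (array([ 545.09062013, -287.72737607]), np.float64(-3.9155469494044364), np.float64(174.44701266635946), np.float64(164.17977895528816))
in tray [[68.83502123 66.95240646]
 [68.29557072 22.33921752]
 [ 8.08974827 23.47658398]
 [ 8.6834357  68.17783803]]
```

Vee is inside its cell with about 10 mm to spare. Next, the brass round.

{"api": "apply_moves", "payload": {"moves": [[[0.005, -0.01, 0], [0.013, -0.044, 0], 0.085], [[0, 0, 0], [0.013, -0.044, 0], 0.085], [[0, 0, 0], [0.013, -0.044, 0], 0.085], [[0, 0, 0], [0.013, -0.044, 0], 0.085], [[0, 0, 0], [0.013, -0.044, 0], 0.085], [[0, 0, 0], [0.013, -0.044, 0], 0.085], [[0, 0, 0], [0.008, -0.04, 0], 0.085], [[0, 0, 0], [0, 0, 0], 0.085]]}}

```text
clock: 10.05
tcp_pos: [0.7004, 0.0584, 0.169]
tcp_rot: [-0.0, 0.999, -0.043, -0.008]
wrist_force: [0.4, -0.6, -0.8]
opening: 0.999
```

```bash
python3 -c "
from h import *
wrist('w5')
plan(.70,.055,.18,-4)"
```

```text
t 10.1 tcp [0.6998 0.0558 0.1687] yaw -5.06 q6 1.66 op 0.992 F [-1.  -0.9 -0. ]
 turn [ 0.0027  0.0162 -0.0185]  shift now [ 0.      0.0008 -0.0113]  shift after turn [ 0.0002  0.0007 -0.0113]
```

View pics/w5.png

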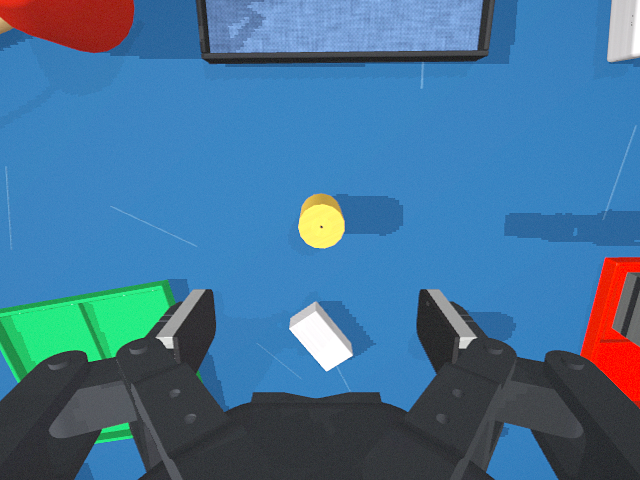

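The brass round's top centre (dot) is at (321,226). I'll also measure the steel blank, whose top face is at about (321,335).

```bash
python3 - <<'E'
from h import *
d=np.load("w5.npz");im,K,V=d["image"],d["K"],d["V"]
x,y,_=ray(K,V,[(321.3,226.3)],.045)[0];print(x,y)
blob(im,K,V,(0,0,235),(180,40,255),(280,290,360,380),.02,"blank")
plan(x,y,.09,-5)
plan(x,y,.032,-5)
E
```

```text
0.6982534714331706 0.05443473813187714
blank px [320. 341.] [578.   64.4] [59.6 31.2] 31.5
t 10.1 tcp [0.6998 0.0558 0.1687] yaw -5.06 q6 1.66 op 0.992 F [-1.  -0.9 -0. ]
 turn [ 0.0029  0.0162 -0.0011]  shift now [-0.0002  0.0012  0.0787]  shift after turn [-0.0015  0.0015  0.0787]
t 10.1 tcp [0.6998 0.0558 0.1687] yaw -5.06 q6 1.66 op 0.992 F [-1.  -0.9 -0. ]
 turn [ 0.0029  0.0162 -0.0011]  shift now [0.0007 0.0011 0.1367]  shift after turn [-0.0015  0.0015  0.1367]
```

{"api": "apply_moves", "payload": {"moves": [[[0.003, 0.016, 0], [-0.0015, 0.0015, 0], 0.085], [[0, 0, 0], [0, 0, 0.03], 0.085], [[0, 0, 0], [0, 0, 0.03], 0.085], [[0, 0, 0], [0, 0, 0.02], 0.085], [[0, 0, 0], [0, 0, 0], 0.085]]}}

```text
clock: 10.6
tcp_pos: [0.6957, 0.0465, 0.085]
tcp_rot: [0.001, 0.999, -0.048, 0.0]
wrist_force: [-0.2, -0.3, 0.5]
opening: 0.996
```

```bash
python3 -c "
from h import *
plan(.6985,.0545,.03,-5)"
```

```text
t 10.6 tcp [0.6957 0.0465 0.085 ] yaw -5.49 q6 1.65 op 0.996 F [-0.2 -0.3  0.5]
 turn [ 0.0025 -0.0008 -0.0086]  shift now [ 0.002  -0.0083  0.055 ]  shift after turn [ 0.0021 -0.0082  0.055 ]
```

{"api": "apply_moves", "payload": {"moves": [[[0.002, 0, -0.008], [0.002, -0.008, 0.015], 0.085], [[0, 0, 0], [0, 0, 0.015], 0.085], [[0, 0, 0], [0, 0, 0], 0.085]]}}

```text
clock: 10.9
tcp_pos: [0.699, 0.0515, 0.055]
tcp_rot: [0.0, 0.999, -0.046, 0.002]
wrist_force: [-1.0, 0.6, -0.4]
opening: 0.994
```

```bash
python3 -c "
from h import *
plan(.6985,.0545,.03,-5)"
```

```text
t 10.9 tcp [0.699  0.0515 0.055 ] yaw -5.24 q6 1.66 op 0.994 F [-1.   0.6 -0.4]
 turn [ 0.0004 -0.0038 -0.0041]  shift now [-0.0008 -0.0029  0.025 ]  shift after turn [-0.0007 -0.0029  0.025 ]
```

{"api": "apply_moves", "payload": {"moves": [[[0, -0.003, 0], [-0.001, -0.003, 0.014], 0.085], [[0, 0, 0], [0, 0, 0.01], 0.085], [[0, 0, 0], [0, 0, 0], 0.07]]}}

```text
clock: 11.2
tcp_pos: [0.6993, 0.0549, 0.0306]
tcp_rot: [0.0, 0.999, -0.046, 0.002]
wrist_force: [0.1, -0.3, 0.7]
opening: 0.852
```

```bash
python3 -c "
from h import *
plan(.6985,.0545,.03,-5)"
```

```text
t 11.2 tcp [0.6993 0.0549 0.0306] yaw -5.23 q6 1.66 op 0.852 F [ 0.1 -0.3  0.7]
 turn [ 0.0002 -0.0034 -0.0039]  shift now [-0.0008  0.0004  0.0006]  shift after turn [-0.0008  0.0004  0.0006]
```

Centred. Closing on the round.

{"api": "apply_moves", "payload": {"moves": [[[0, -0.003, 0], [0, 0, 0.001], 0.05], [[0, 0, 0], [0, 0, 0], 0.028], [[0, 0, 0], [0, 0, 0], 0.028], [[0, 0, 0], [0, 0, 0], 0.028], [[0, 0, 0], [0, 0, 0], 0.028], [[0, 0, 0], [0, 0, 0], 0.028], [[0, 0, 0], [0, 0, 0], 0.028]], "force": 60}}

```text
clock: 11.9
tcp_pos: [0.7, 0.055, 0.0302]
tcp_rot: [0.0, 0.999, -0.045, 0.001]
wrist_force: [0.3, 0.4, -0.7]
opening: 0.387
```

```bash
python3 -c "
from h import *
plan(.6985,.0545,.03,-5)"
```

```text
t 11.9 tcp [0.7    0.055  0.0302] yaw -5.2 q6 1.66 op 0.387 F [ 0.3  0.4 -0.7]
 turn [ 0.0003 -0.0017 -0.0036]  shift now [-0.0014  0.0006  0.0002]  shift after turn [-0.0014  0.0006  0.0002]
```

{"api": "apply_moves", "payload": {"moves": [[[0, 0, 0], [0, 0, -0.01], 0.028], [[0, 0, 0], [0, 0, -0.02], 0.028], [[0, 0, 0], [0, 0, -0.03], 0.028], [[0, 0, 0], [0, 0, -0.04], 0.028], [[0, 0, 0], [0, 0, 0], 0.028]]}}

```text
clock: 12.4
tcp_pos: [0.6966, 0.0552, 0.1289]
tcp_rot: [0.0, 0.999, -0.045, -0.005]
wrist_force: [1.4, -0.4, -2.4]
opening: 0.388
```

```bash
python3 -c "
from h import *
wrist('w6')
plan(.579,-.332,.12,-4.5)"
```

```text
t 12.45 tcp [0.6948 0.0552 0.1247] yaw -5.21 q6 1.66 op 0.391 F [ 0.7  0.9 -5.5]
 turn [ 0.0015  0.0169 -0.0123]  shift now [-0.0801  0.3961  0.0067]  shift after turn [-0.085   0.3951  0.0047]
```

View pics/w6.png

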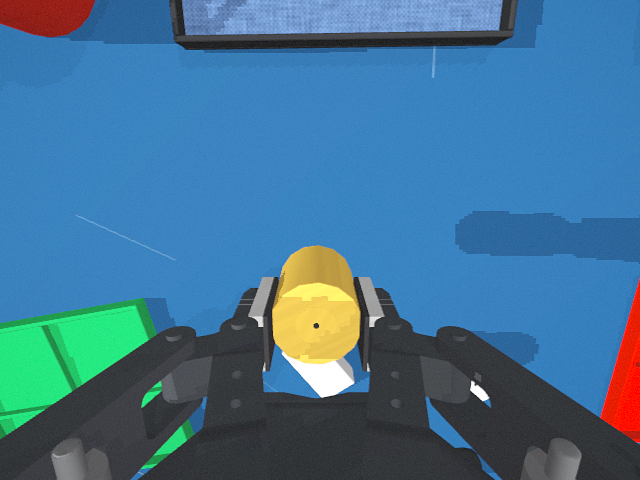

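The round is held centred, with its dot at (316,326). Carrying it to the other red cell.

{"api": "apply_moves", "payload": {"moves": [[[0, 0.017, 0], [-0.008, 0.042, -0.002], 0.028], [[0, 0, 0], [-0.009, 0.044, -0.002], 0.028], [[0, 0, 0], [-0.009, 0.044, -0.002], 0.028], [[0, 0, 0], [-0.009, 0.044, -0.002], 0.028], [[0, 0, 0], [-0.009, 0.044, -0.002], 0.028], [[0, 0, 0], [-0.009, 0.044, -0.002], 0.028], [[0, 0, 0], [-0.009, 0.044, -0.002], 0.028], [[0, 0, 0], [-0.009, 0.044, -0.002], 0.028], [[0, 0, 0], [0, 0.02, -0.002], 0.028], [[0, 0, 0], [0, 0, 0], 0.028]]}}

```text
clock: 13.45
tcp_pos: [0.5756, -0.3133, 0.1138]
tcp_rot: [-0.007, 0.999, -0.043, -0.02]
wrist_force: [-0.4, 0.1, -4.4]
opening: 0.393
```

```bash
python3 -c "
from h import *
plan(.579,-.332,.06,-4.5)"
```

```text
t 13.45 tcp [ 0.5756 -0.3133  0.1138] yaw -4.87 q6 1.08 op 0.393 F [-0.4  0.1 -4.4]
 turn [-0.0117  0.0409 -0.0066]  shift now [0.0072 0.019  0.0533]  shift after turn [0.0049 0.0184 0.0538]
```

{"api": "apply_moves", "payload": {"moves": [[[-0.012, 0.041, 0], [0.006, 0.016, 0], 0.028], [[0, 0, 0], [0, 0, 0.015], 0.028], [[0, 0, 0], [0, 0, 0.015], 0.028], [[0, 0, 0], [0, 0, 0], 0.028]]}}

```text
clock: 13.85
tcp_pos: [0.5782, -0.324, 0.0736]
tcp_rot: [-0.005, 0.999, -0.042, -0.005]
wrist_force: [-0.2, -0.3, -3.9]
opening: 0.386
```

```bash
python3 -c "
from h import *
plan(.58,-.332,.038,-4.5);wrist('w7')"
```

```text
t 13.85 tcp [ 0.5782 -0.324   0.0736] yaw -4.77 q6 1.06 op 0.386 F [-0.2 -0.3 -3.9]
 turn [-0.01    0.01   -0.0048]  shift now [0.0028 0.0082 0.0355]  shift after turn [0.0024 0.0078 0.0356]
```

View pics/w7.png

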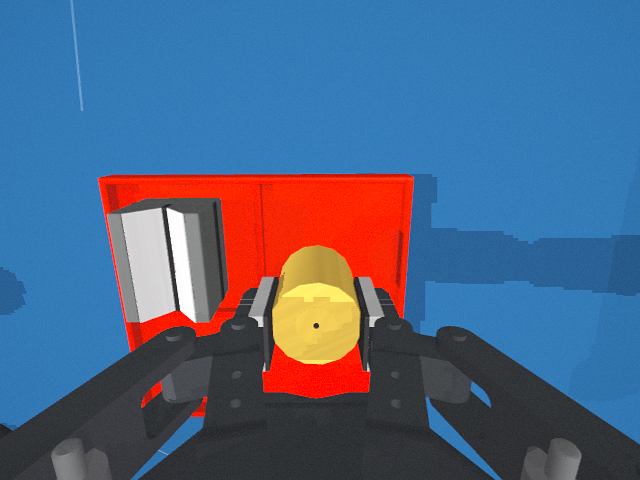

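The round is over the upper-right cell, with the vee clear to the left at (170,260). Lowering.

{"api": "apply_moves", "payload": {"moves": [[[-0.01, 0.01, 0], [0.003, 0.008, 0.012], 0.028], [[0, 0, 0], [0, 0, 0.012], 0.028], [[0, 0, 0], [0, 0, 0.004], 0.028], [[0, 0, 0], [0, 0, 0], 0.028]]}}

```text
clock: 14.3
tcp_pos: [0.5824, -0.3278, 0.0449]
tcp_rot: [-0.001, 0.999, -0.039, -0.0]
wrist_force: [0.1, 0.2, -4.9]
opening: 0.389
```

```bash
python3 -c "
from h import *
plan(.58,-.332,.035,-4.5)"
```

```text
t 14.3 tcp [ 0.5824 -0.3278  0.0449] yaw -4.48 q6 1.05 op 0.389 F [ 0.1  0.2 -4.9]
 turn [-0.0022  0.0002  0.0003]  shift now [-0.002   0.0044  0.0099]  shift after turn [-0.002   0.0043  0.0099]
```

{"api": "apply_moves", "payload": {"moves": [[[-0.002, 0, 0], [-0.002, 0.004, 0.006], 0.028], [[0, 0, 0], [0, 0, 0.002], 0.028], [[0, 0, 0], [0, 0, 0], 0.028]]}}

```text
clock: 14.6
tcp_pos: [0.5806, -0.3316, 0.0377]
tcp_rot: [0.0, 0.999, -0.039, 0.001]
wrist_force: [-0.1, -0.8, -3.8]
opening: 0.388
```

```bash
python3 -c "
from h import *
plan(.58,-.332,.0345,-4.5)"
```

```text
t 14.6 tcp [ 0.5806 -0.3316  0.0377] yaw -4.44 q6 1.04 op 0.388 F [-0.1 -0.8 -3.8]
 turn [ 0.0006 -0.0013  0.0011]  shift now [-0.0006  0.0004  0.0032]  shift after turn [-0.0006  0.0004  0.0032]
```

{"api": "apply_moves", "payload": {"moves": [[[0, 0, 0], [0, 0, 0.0015], 0.028], [[0, 0, 0], [0, 0, 0.001], 0.028]]}}

```text
clock: 14.8
tcp_pos: [0.581, -0.3321, 0.0359]
tcp_rot: [0.001, 0.999, -0.039, 0.001]
wrist_force: [-0.8, 0.0, -3.9]
opening: 0.395
```

{"api": "apply_moves", "payload": {"moves": [[[0, 0, 0], [0, 0, 0.001], 0.028]]}}

```text
clock: 14.9
tcp_pos: [0.5811, -0.3323, 0.0352]
tcp_rot: [0.001, 0.999, -0.039, 0.002]
wrist_force: [-0.1, 0.7, -4.1]
opening: 0.391
```

{"api": "apply_moves", "payload": {"moves": [[[0, 0, 0], [0, 0, 0.001], 0.028]]}}

```text
clock: 15.0
tcp_pos: [0.5812, -0.3323, 0.0344]
tcp_rot: [0.001, 0.999, -0.039, 0.002]
wrist_force: [0.0, 0.2, -5.5]
opening: 0.393
```

{"api": "apply_moves", "payload": {"moves": [[[0, 0, 0], [0, 0, 0.001], 0.028]]}}

```text
clock: 15.1
tcp_pos: [0.5813, -0.3324, 0.0342]
tcp_rot: [0.001, 0.999, -0.039, 0.002]
wrist_force: [-2.4, 1.4, 1.3]
opening: 0.389
```

{"api": "apply_moves", "payload": {"moves": [[[0, 0, 0], [0, 0, 0.001], 0.028]]}}

```text
clock: 15.2
tcp_pos: [0.5813, -0.3324, 0.0342]
tcp_rot: [0.001, 0.999, -0.039, 0.002]
wrist_force: [-2.0, 0.7, 1.3]
opening: 0.387
```

Landed. Release and rise, then start turning for the punch (tool x towards +86°).

{"api": "apply_moves", "payload": {"moves": [[[0, 0, 0], [0, 0, 0], 0.042], [[0, 0, 0], [0, 0, 0], 0.045], [[0, 0, 0], [0, 0, 0], 0.045], [[0, 0, 0], [0, 0, -0.01], 0.045], [[0, 0, 0], [0, 0, -0.02], 0.048], [[0, 0, 0], [0, 0, -0.04], 0.06], [[0, 0, 0], [0, 0, -0.04], 0.06], [[0, 0, 0], [0, 0, -0.04], 0.06], [[0, 0, 0], [0, 0, 0], 0.06]]}}

```text
clock: 16.1
tcp_pos: [0.5821, -0.333, 0.1955]
tcp_rot: [0.004, 0.999, -0.039, 0.006]
wrist_force: [0.3, -0.6, 1.2]
opening: 0.707
```

```bash
python3 -c "
from h import *
wrist('w8')
plan(.358,-.2665,.16,86)"
```

```text
t 16.15 tcp [ 0.5812 -0.3324  0.1922] yaw -4.47 q6 1.04 op 0.701 F [0.1 0.2 0.4]
 turn [ 0.0093 -0.0027 -1.579 ]  shift now [-0.2279 -0.0484  0.0303]  shift after turn [ 0.0502 -0.2272  0.0322]
```

View pics/w8.png

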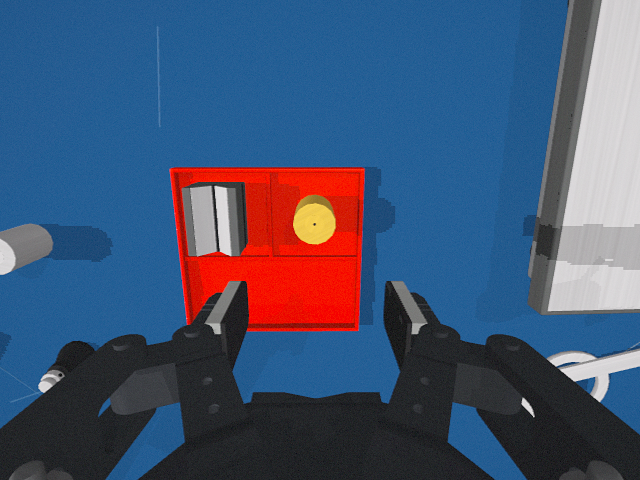

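The round stands upright in its cell at (314,220) with the vee alongside, both undisturbed. Turning for the punch.

{"api": "apply_moves", "payload": {"moves": [[[0.009, 0, -0.145], [0, 0, 0], 0.06], [[0, 0, -0.145], [0, 0, 0], 0.06], [[0, 0, -0.145], [0, 0, 0], 0.06], [[0, 0, -0.145], [0, 0, 0], 0.06], [[0, 0, -0.145], [0, 0, 0], 0.06], [[0, 0, -0.145], [0, 0, 0], 0.06], [[0, 0, -0.145], [0, 0, 0], 0.06], [[0, 0, -0.145], [0, 0, 0], 0.06], [[0, 0, -0.145], [0, 0, 0], 0.06], [[0, 0, -0.145], [0, 0, 0], 0.06]]}}

```text
clock: 17.15
tcp_pos: [0.5771, -0.3296, 0.181]
tcp_rot: [-0.008, 0.758, 0.653, 0.002]
wrist_force: [-0.2, 0.0, 0.4]
opening: 0.706
```

```bash
python3 -c "
from h import *
plan(.358,-.2665,.16,86)"
```

```text
t 17.15 tcp [ 0.5771 -0.3296  0.181 ] yaw 81.48 q6 -0.46 op 0.706 F [-0.2  0.   0.4]
 turn [-0.0091 -0.014  -0.0788]  shift now [ 0.0296 -0.2258  0.0236]  shift after turn [ 0.0476 -0.2229  0.021 ]
```

{"api": "apply_moves", "payload": {"moves": [[[-0.009, -0.014, -0.055], [0, 0, 0], 0.06], [[0, 0, 0], [0.009, -0.044, 0.002], 0.06], [[0, 0, 0], [0.009, -0.044, 0.002], 0.06], [[0, 0, 0], [0.009, -0.044, 0.002], 0.06], [[0, 0, 0], [0.009, -0.044, 0.002], 0.06], [[0, 0, 0], [0.009, -0.04, 0], 0.06], [[0, 0, 0], [0, 0, 0], 0.06]]}}

```text
clock: 17.85
tcp_pos: [0.3548, -0.2594, 0.1589]
tcp_rot: [-0.011, 0.737, 0.676, -0.002]
wrist_force: [0.6, -0.1, -0.5]
opening: 0.702
```

```bash
python3 -c "
from h import *
wrist('w9')
plan(.358,-.2665,.16,86)"
```

```text
t 17.9 tcp [ 0.3568 -0.2605  0.1595] yaw 85.03 q6 -0.67 op 0.702 F [ 0.3  0.8 -0.1]
 turn [-0.0173 -0.0109 -0.0169]  shift now [-0.0059  0.0017 -0.0006]  shift after turn [-0.0059  0.0016 -0.0005]
```

View pics/w9.png

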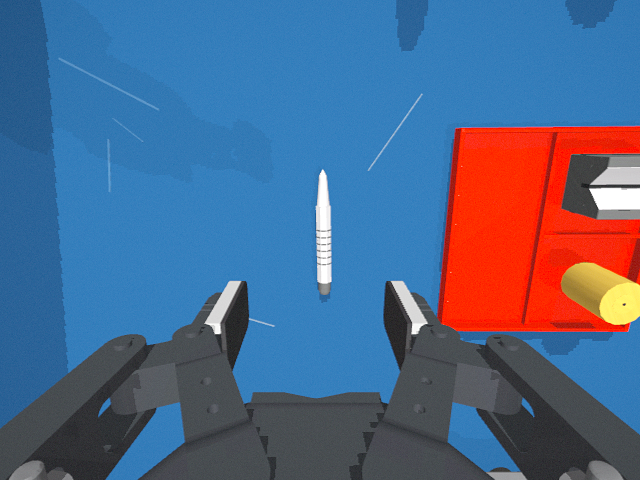

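The punch runs from its tip at (322,169) to its head end at (325,295).

```bash
python3 - <<'E'
from h import *
d=np.load("w9.npz");im,K,V=d["image"],d["K"],d["V"]
W=ray(K,V,[(322.6,169),(324.8,295),(316.5,240),(331.2,240)],.006)*1000
e=W[0]-W[1];print(W.round(1),np.linalg.norm(e),np.degrees(np.arctan2(e[1],e[0])),W[:2].mean(0))
c=W[:2].mean(0)/1000
plan(c[0],c[1],.015,np.degrees(np.arctan2(e[1],e[0])))
E
```

```text
[[ 359.9 -215.4    6. ]
 [ 352.6 -328.1    6. ]
 [ 349.6 -275.6    6. ]
 [ 362.3 -276.6    6. ]] 112.91159900666581 86.32237292920352 [ 356.23969089 -271.76377585    6.        ]
t 17.9 tcp [ 0.3568 -0.2605  0.1595] yaw 85.03 q6 -0.67 op 0.702 F [ 0.3  0.8 -0.1]
 turn [-0.0173 -0.011  -0.0225]  shift now [-0.0129  0.0029  0.1443]  shift after turn [-0.0113  0.0002  0.1445]
```

{"api": "apply_moves", "payload": {"moves": [[[-0.017, -0.011, -0.022], [-0.0105, 0, 0], 0.04], [[0, 0, 0], [0, 0, 0.03], 0.04], [[0, 0, 0], [0, 0, 0.03], 0.04], [[0, 0, 0], [0, 0, 0.03], 0.04], [[0, 0, 0], [0, 0, 0], 0.04]]}}

```text
clock: 18.4
tcp_pos: [0.3617, -0.2745, 0.0679]
tcp_rot: [0.004, 0.729, 0.685, 0.001]
wrist_force: [0.0, 0.2, -0.5]
opening: 0.471
```

```bash
python3 -c "
from h import *
plan(.357,-.271,.0145,86.3)"
```

```text
t 18.4 tcp [ 0.3617 -0.2745  0.0679] yaw 86.39 q6 -0.71 op 0.471 F [ 0.   0.2 -0.5]
 turn [0.0077 0.0046 0.0016]  shift now [ 0.0035 -0.0053  0.0533]  shift after turn [ 0.0032 -0.0049  0.0534]
```

{"api": "apply_moves", "payload": {"moves": [[[0.007, 0.004, 0], [0.003, -0.005, 0.015], 0.035], [[0, 0, 0], [0, 0, 0.014], 0.035], [[0, 0, 0], [0, 0, 0.01], 0.035], [[0, 0, 0], [0, 0, 0], 0.035]]}}

```text
clock: 18.8
tcp_pos: [0.3602, -0.2733, 0.0293]
tcp_rot: [0.002, 0.729, 0.685, 0.0]
wrist_force: [-0.3, 0.6, -1.2]
opening: 0.411
```

```bash
python3 -c "
from h import *
plan(.357,-.271,.0145,86.3);wrist('w10')"
```

```text
t 18.8 tcp [ 0.3602 -0.2733  0.0293] yaw 86.47 q6 -0.71 op 0.411 F [-0.3  0.6 -1.2]
 turn [0.0038 0.0031 0.0029]  shift now [ 0.0021 -0.0034  0.0148]  shift after turn [ 0.0021 -0.0033  0.0148]
```

View pics/w10.png

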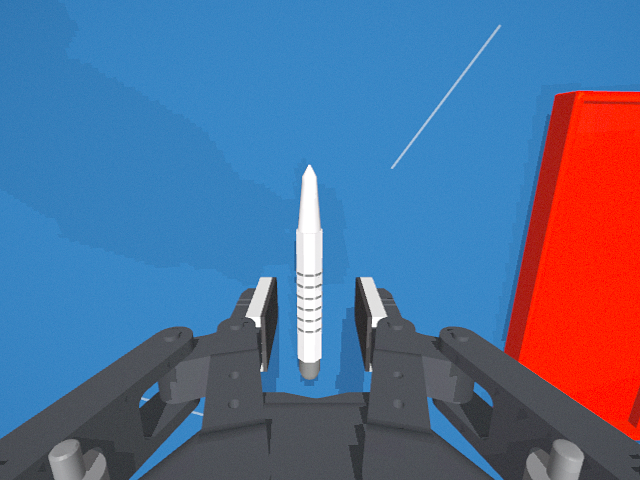

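The punch sits between the pads, slightly left of their centre line (309 vs 316), which agrees with the planned -3 mm shift.

{"api": "apply_moves", "payload": {"moves": [[[0.004, 0.003, 0.003], [0.002, -0.0035, 0.009], 0.035], [[0, 0, 0], [0, 0, 0.005], 0.035], [[0, 0, 0], [0, 0, 0], 0.035]]}}

```text
clock: 19.15
tcp_pos: [0.3585, -0.2727, 0.0173]
tcp_rot: [0.003, 0.73, 0.684, 0.0]
wrist_force: [0.1, 0.2, -0.3]
opening: 0.412
```

```bash
python3 -c "
from h import *
plan(.357,-.271,.0145,86.3)"
```

```text
t 19.15 tcp [ 0.3585 -0.2727  0.0173] yaw 86.28 q6 -0.71 op 0.412 F [ 0.1  0.2 -0.3]
 turn [ 0.0042  0.0039 -0.0003]  shift now [ 0.0016 -0.0016  0.0028]  shift after turn [ 0.0016 -0.0016  0.0028]
```

{"api": "apply_moves", "payload": {"moves": [[[0.004, 0.004, 0], [0.001, -0.0015, 0.0025], 0.025], [[0, 0, 0], [0, 0, 0], 0.015], [[0, 0, 0], [0, 0, 0], 0.005], [[0, 0, 0], [0, 0, 0], 0.005], [[0, 0, 0], [0, 0, 0], 0.005], [[0, 0, 0], [0, 0, 0], 0.005], [[0, 0, 0], [0, 0, 0], 0.005]], "force": 40}}

```text
clock: 19.85
tcp_pos: [0.3573, -0.2719, 0.0153]
tcp_rot: [0.001, 0.73, 0.684, 0.0]
wrist_force: [0.6, -0.0, -0.1]
opening: 0.123
```

```bash
python3 -c "
from h import *
plan(.357,-.271,.0145,86.3)"
```

```text
t 19.85 tcp [ 0.3573 -0.2719  0.0153] yaw 86.28 q6 -0.71 op 0.123 F [ 0.6 -0.  -0.1]
 turn [ 0.0012  0.0006 -0.0004]  shift now [ 0.0009 -0.0003  0.0008]  shift after turn [ 0.0009 -0.0003  0.0008]
```

{"api": "apply_moves", "payload": {"moves": [[[0, 0, 0], [0, 0, -0.01], 0.005], [[0, 0, 0], [0, 0, -0.03], 0.005], [[0, 0, 0], [0, 0, -0.03], 0.005], [[0, 0, 0], [0, 0, -0.01], 0.005], [[0, 0, 0], [0, 0, 0], 0.005]]}}

```text
clock: 20.35
tcp_pos: [0.3563, -0.271, 0.0983]
tcp_rot: [-0.001, 0.73, 0.684, 0.0]
wrist_force: [-1.3, -0.4, -1.3]
opening: 0.122
```

```bash
python3 -c "
from h import *
plan(.5015,-.283,.09,85.5);wrist('w11')"
```

```text
t 20.35 tcp [ 0.3563 -0.271   0.0983] yaw 86.28 q6 -0.71 op 0.122 F [-1.3 -0.4 -1.3]
 turn [-0.0012 -0.0014  0.0136]  shift now [-0.0025  0.1457  0.0082]  shift after turn [-0.0005  0.1457  0.0083]
```

View pics/w11.png

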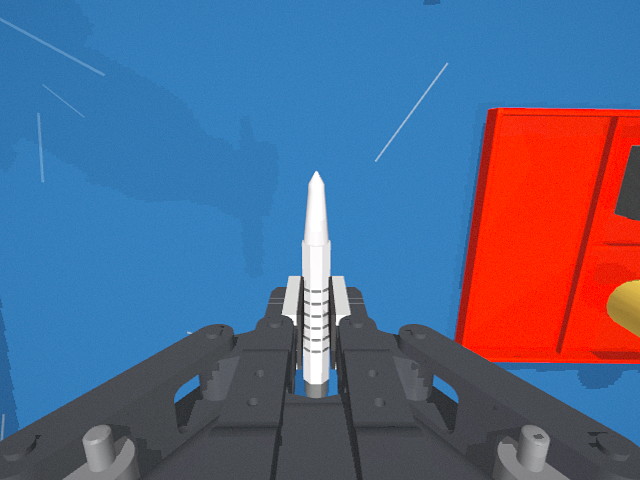

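The punch is held level and lengthwise, centred in the pads at (316,290). Moving over the red tray's long compartment.

{"api": "apply_moves", "payload": {"moves": [[[0, 0, 0.014], [0, 0.036, 0], 0.005], [[0, 0, 0], [0, 0.037, 0], 0.005], [[0, 0, 0], [0, 0.037, 0], 0.005], [[0, 0, 0], [0, 0.03, 0], 0.005], [[0, 0, 0], [0, 0, 0], 0.005], [[0, 0, 0], [0, 0, 0], 0.005]]}}

```text
clock: 21.0
tcp_pos: [0.4949, -0.2782, 0.0848]
tcp_rot: [-0.01, 0.735, 0.678, -0.002]
wrist_force: [-0.9, 0.3, -1.3]
opening: 0.118
```

```bash
python3 -c "
from h import *
plan(.5015,-.283,.03,85.5);wrist('w12')"
```

```text
t 21.0 tcp [ 0.4949 -0.2782  0.0848] yaw 85.33 q6 -0.53 op 0.118 F [-0.9  0.3 -1.3]
 turn [-0.0182 -0.011  -0.003 ]  shift now [-0.0048  0.008   0.0547]  shift after turn [-0.0043  0.0069  0.0548]
```

View pics/w12.png

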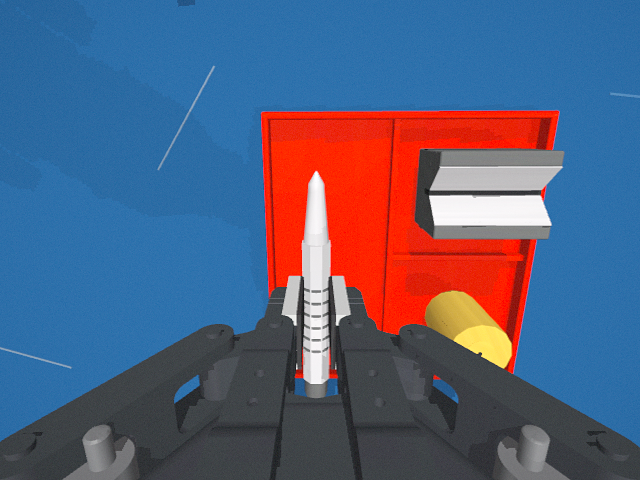

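{"api": "apply_moves", "payload": {"moves": [[[-0.018, -0.011, 0], [-0.0035, 0.004, 0.015], 0.005], [[0, 0, 0], [0, 0, 0.02], 0.005], [[0, 0, 0], [0, 0, 0.01], 0.005], [[0, 0, 0], [0, 0, 0], 0.005]]}}

```text
clock: 21.45
tcp_pos: [0.4934, -0.2813, 0.0369]
tcp_rot: [-0.002, 0.736, 0.677, -0.001]
wrist_force: [0.8, 0.8, -0.8]
opening: 0.119
```

```bash
python3 -c "
from h import *
plan(.4995,-.283,.0195,85.5)"
```

```text
t 21.45 tcp [ 0.4934 -0.2813  0.0369] yaw 85.16 q6 -0.53 op 0.119 F [ 0.8  0.8 -0.8]
 turn [-0.0033 -0.0012 -0.0059]  shift now [-0.0012  0.0062  0.0173]  shift after turn [-0.0012  0.0062  0.0174]
```

{"api": "apply_moves", "payload": {"moves": [[[-0.003, -0.001, -0.006], [-0.001, 0.006, 0.007], 0.005], [[0, 0, 0], [0, 0, 0.006], 0.005], [[0, 0, 0], [0, 0, 0], 0.005]]}}

```text
clock: 21.75
tcp_pos: [0.4994, -0.2835, 0.0243]
tcp_rot: [0.001, 0.734, 0.679, 0.0]
wrist_force: [-0.5, 0.3, -0.5]
opening: 0.123
```

```bash
python3 -c "
from h import *
plan(.4995,-.283,.0193,85.5)"
```

```text
t 21.75 tcp [ 0.4994 -0.2835  0.0243] yaw 85.48 q6 -0.54 op 0.123 F [-0.5  0.3 -0.5]
 turn [ 0.0014  0.0008 -0.0004]  shift now [0.0005 0.     0.005 ]  shift after turn [0.0005 0.     0.005 ]
```

{"api": "apply_moves", "payload": {"moves": [[[0, 0, 0], [0, 0, 0.003], 0.005], [[0, 0, 0], [0, 0, 0.001], 0.005]]}}

```text
clock: 21.95
tcp_pos: [0.5002, -0.284, 0.0211]
tcp_rot: [0.002, 0.734, 0.679, 0.0]
wrist_force: [0.5, 0.4, -0.7]
opening: 0.125
```

{"api": "apply_moves", "payload": {"moves": [[[0, 0, 0], [0, 0, 0.001], 0.005]]}}

```text
clock: 22.05
tcp_pos: [0.5004, -0.2842, 0.0203]
tcp_rot: [0.002, 0.734, 0.679, 0.0]
wrist_force: [-0.3, 0.4, -1.3]
opening: 0.125
```

{"api": "apply_moves", "payload": {"moves": [[[0, 0, 0], [0, 0, 0.001], 0.005]]}}

```text
clock: 22.15
tcp_pos: [0.5006, -0.2842, 0.0195]
tcp_rot: [0.002, 0.734, 0.679, 0.0]
wrist_force: [0.6, 0.3, -1.3]
opening: 0.121
```

{"api": "apply_moves", "payload": {"moves": [[[0, 0, 0], [0, 0, 0.001], 0.005]]}}

```text
clock: 22.25
tcp_pos: [0.5007, -0.2842, 0.0193]
tcp_rot: [0.002, 0.734, 0.679, 0.0]
wrist_force: [-3.4, 1.2, 6.4]
opening: 0.121
```

{"api": "apply_moves", "payload": {"moves": [[[0, 0, 0], [0, 0, 0.001], 0.005]]}}

```text
clock: 22.35
tcp_pos: [0.5006, -0.2843, 0.0193]
tcp_rot: [0.002, 0.734, 0.679, 0.0]
wrist_force: [-4.0, 2.6, 5.9]
opening: 0.122
```

Down at 0.0193, as predicted. Releasing.

{"api": "apply_moves", "payload": {"moves": [[[0, 0, 0], [0, 0, 0], 0.018], [[0, 0, 0], [0, 0, 0], 0.022], [[0, 0, 0], [0, 0, 0], 0.024], [[0, 0, 0], [0, 0, -0.01], 0.024], [[0, 0, 0], [0, 0, -0.02], 0.026], [[0, 0, 0], [0, 0, -0.04], 0.05], [[0, 0, 0], [0, 0, -0.04], 0.06], [[0, 0, 0], [0, 0, -0.04], 0.06], [[0, 0, 0], [0, 0, 0], 0.06]]}}

```text
clock: 23.25
tcp_pos: [0.4999, -0.2837, 0.1759]
tcp_rot: [0.002, 0.734, 0.679, 0.0]
wrist_force: [-0.2, 0.4, 1.4]
opening: 0.705
```

```bash
python3 -c "
from h import *
plan(.579,.0645,.16,31.5);plan(.579,.0645,.16,121.5);wrist('w13')"
```

```text
t 23.25 tcp [ 0.4999 -0.2837  0.1759] yaw 85.5 q6 -0.54 op 0.705 F [-0.2  0.4  1.4]
 turn [5.000e-03 4.000e-04 9.424e-01]  shift now [0.3533 0.0515 0.0153]  shift after turn [ 0.2494 -0.2555  0.0159]
t 23.25 tcp [ 0.4999 -0.2837  0.1759] yaw 85.5 q6 -0.54 op 0.705 F [-0.2  0.4  1.4]
 turn [ 0.0032  0.0037 -0.6284]  shift now [0.3533 0.0515 0.0153]  shift after turn [0.2555 0.2494 0.0159]
```

View pics/w13.png

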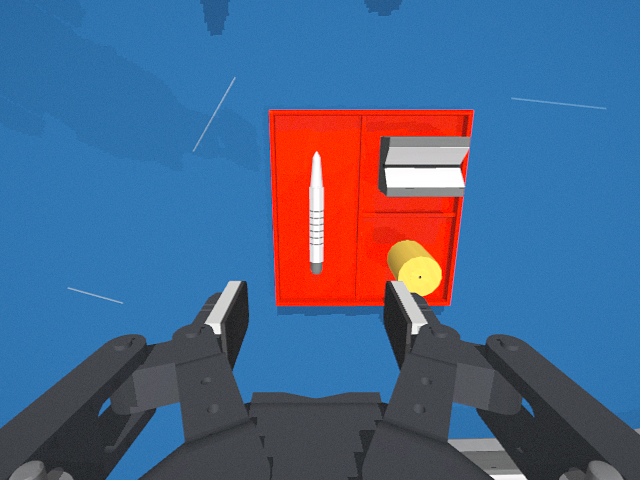

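The red kit is complete: punch lengthwise at (317,213), vee and round untouched. Turning for the steel blank (tool x at 31.5°).

{"api": "apply_moves", "payload": {"moves": [[[0.005, 0, 0.135], [0, 0, 0], 0.07], [[0, 0, 0.135], [0, 0, 0], 0.07], [[0, 0, 0.135], [0, 0, 0], 0.07], [[0, 0, 0.135], [0, 0, 0], 0.07], [[0, 0, 0.135], [0, 0, 0], 0.07], [[0, 0, 0.135], [0, 0, 0], 0.07], [[0, 0, 0.12], [0, 0, 0], 0.07], [[0, 0, 0], [0, 0, 0], 0.07]]}}

```text
clock: 24.1
tcp_pos: [0.4946, -0.28, 0.164]
tcp_rot: [-0.007, 0.966, 0.259, -0.007]
wrist_force: [0.1, -0.1, 0.3]
opening: 0.82
```

```bash
python3 -c "
from h import *
plan(.579,.0645,.16,31.5)"
```

```text
t 24.1 tcp [ 0.4946 -0.28    0.164 ] yaw 30.06 q6 0.43 op 0.82 F [ 0.1 -0.1  0.3]
 turn [-0.0178  0.0106 -0.0253]  shift now [ 0.2456 -0.2559  0.0059]  shift after turn [ 0.252  -0.2497  0.004 ]
```

{"api": "apply_moves", "payload": {"moves": [[[-0.018, 0.01, -0.02], [0, 0, 0], 0.07], [[0, 0, 0], [0.031, -0.031, -0.001], 0.07], [[0, 0, 0], [0.031, -0.031, -0.001], 0.07], [[0, 0, 0], [0.031, -0.031, -0.001], 0.07], [[0, 0, 0], [0.031, -0.031, -0.001], 0.07], [[0, 0, 0], [0.031, -0.031, -0.001], 0.07], [[0, 0, 0], [0.031, -0.031, -0.001], 0.07], [[0, 0, 0], [0.031, -0.031, -0.001], 0.07], [[0, 0, 0], [0.03, -0.03, 0], 0.07], [[0, 0, 0], [0, 0, 0], 0.07]]}}

```text
clock: 25.1
tcp_pos: [0.5731, 0.0718, 0.1652]
tcp_rot: [-0.0, 0.96, 0.281, 0.0]
wrist_force: [0.5, -0.3, -0.2]
opening: 0.823
```

```bash
python3 -c "
from h import *
wrist('w14')
plan(.579,.0645,.16,31.5)"
```

```text
t 25.15 tcp [0.5727 0.0695 0.1651] yaw 32.56 q6 1.03 op 0.819 F [0.4 1.  0.7]
 turn [0.0008 0.0007 0.0186]  shift now [0.0026 0.0076 0.0051]  shift after turn [0.0028 0.0075 0.0051]
```

View pics/w14.png

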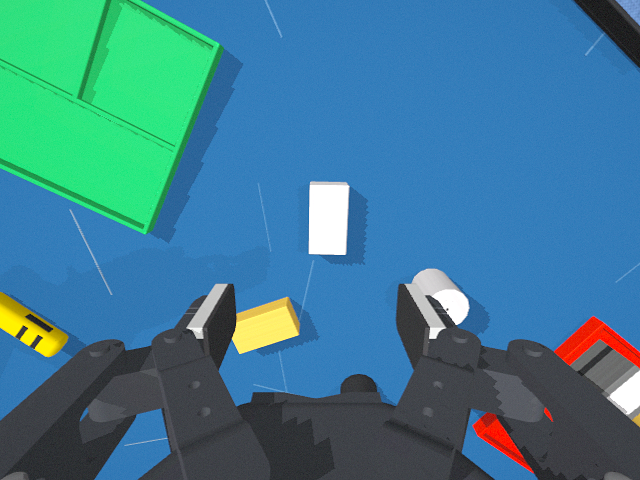

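The steel blank's top is at about (328,219); the brass blank (266,325) and steel round (445,300) are clear of the jaws' path.

```bash
python3 - <<'E'
from h import *
d=np.load("w14.npz");im,K,V=d["image"],d["K"],d["V"]
blob(im,K,V,(0,0,240),(180,30,255),(300,175,360,265),.02,"blank",6)
blob(im,K,V,(15,110,215),(35,255,255),(230,290,305,360),.02,"brass blank",6)
plan(.5785,.0645,.02,31.5)
E
```

```text
blank px [328. 219.] [578.   64.5] [59.4 31.3] 31.2
brass blank px [264. 325.] [462.9  60.1] [39.5 63.6] 52.7
t 25.15 tcp [0.5727 0.0695 0.1651] yaw 32.56 q6 1.03 op 0.819 F [0.4 1.  0.7]
 turn [0.0008 0.0007 0.0186]  shift now [0.0023 0.0072 0.1451]  shift after turn [0.0023 0.0073 0.1451]
```

{"api": "apply_moves", "payload": {"moves": [[[0, 0, 0.019], [0.0025, 0.007, 0.01], 0.07], [[0, 0, 0], [0, 0, 0.035], 0.065], [[0, 0, 0], [0, 0, 0.035], 0.06], [[0, 0, 0], [0, 0, 0.015], 0.06], [[0, 0, 0], [0, 0, 0], 0.06]]}}

```text
clock: 25.65
tcp_pos: [0.5792, 0.0569, 0.0651]
tcp_rot: [0.002, 0.963, 0.269, 0.001]
wrist_force: [0.3, 0.2, -0.7]
opening: 0.7
```

```bash
python3 -c "
from h import *
plan(.5783,.0645,.016,31.3)"
```

```text
t 25.65 tcp [0.5792 0.0569 0.0651] yaw 31.21 q6 1.03 op 0.7 F [ 0.3  0.2 -0.7]
 turn [ 0.0048  0.0002 -0.0015]  shift now [ 0.0032 -0.0072  0.0491]  shift after turn [ 0.0032 -0.007   0.0491]
```

{"api": "apply_moves", "payload": {"moves": [[[0.004, 0, 0], [0.003, -0.007, 0.012], 0.06], [[0, 0, 0], [0, 0, 0.014], 0.06], [[0, 0, 0], [0, 0, 0.005], 0.06], [[0, 0, 0], [0, 0, 0], 0.06]]}}

```text
clock: 26.05
tcp_pos: [0.579, 0.0617, 0.0325]
tcp_rot: [0.001, 0.964, 0.267, 0.001]
wrist_force: [-0.5, 0.7, 0.1]
opening: 0.702
```

```bash
python3 -c "
from h import *
plan(.5783,.0645,.016,31.3)"
```

```text
t 26.05 tcp [0.579  0.0617 0.0325] yaw 30.98 q6 1.04 op 0.702 F [-0.5  0.7  0.1]
 turn [ 0.002  -0.0014 -0.0055]  shift now [ 0.0008 -0.0028  0.0165]  shift after turn [ 0.0008 -0.0028  0.0165]
```

{"api": "apply_moves", "payload": {"moves": [[[0.002, 0, -0.005], [0.001, -0.003, 0.009], 0.055], [[0, 0, 0], [0, 0, 0.006], 0.055], [[0, 0, 0], [0, 0, 0], 0.055]]}}

```text
clock: 26.35
tcp_pos: [0.5795, 0.0652, 0.0178]
tcp_rot: [0.0, 0.963, 0.27, 0.002]
wrist_force: [-1.3, 0.4, -0.3]
opening: 0.647
```

```bash
python3 -c "
from h import *
plan(.5783,.0645,.016,31.3)"
```

```text
t 26.35 tcp [0.5795 0.0652 0.0178] yaw 31.32 q6 1.04 op 0.647 F [-1.3  0.4 -0.3]
 turn [ 0.0014 -0.0041  0.0004]  shift now [-0.0015 -0.      0.0018]  shift after turn [-0.0014 -0.      0.0018]
```

{"api": "apply_moves", "payload": {"moves": [[[0.001, -0.004, 0], [-0.0015, 0, 0.0015], 0.045], [[0, 0, 0], [0, 0, 0], 0.025], [[0, 0, 0], [0, 0, 0], 0.025], [[0, 0, 0], [0, 0, 0], 0.025], [[0, 0, 0], [0, 0, 0], 0.025], [[0, 0, 0], [0, 0, 0], 0.025], [[0, 0, 0], [0, 0, 0], 0.025]], "force": 60}}

```text
clock: 27.05
tcp_pos: [0.5788, 0.0645, 0.0169]
tcp_rot: [0.001, 0.963, 0.27, 0.001]
wrist_force: [0.6, 0.7, -0.7]
opening: 0.353
```

```bash
python3 -c "
from h import *
plan(.5783,.0645,.016,31.3)"
```

```text
t 27.05 tcp [0.5788 0.0645 0.0169] yaw 31.35 q6 1.04 op 0.353 F [ 0.6  0.7 -0.7]
 turn [ 0.0015 -0.0012  0.0009]  shift now [-0.0004 -0.0003  0.0009]  shift after turn [-0.0004 -0.0002  0.0009]
```

{"api": "apply_moves", "payload": {"moves": [[[0, 0, 0], [0, 0, -0.01], 0.025], [[0, 0, 0], [0, 0, -0.03], 0.025], [[0, 0, 0], [0, 0, -0.03], 0.025], [[0, 0, 0], [0, 0, -0.02], 0.025], [[0, 0, 0], [0, 0, 0], 0.025]]}}

```text
clock: 27.55
tcp_pos: [0.5763, 0.0645, 0.1085]
tcp_rot: [-0.0, 0.963, 0.27, -0.003]
wrist_force: [0.7, 0.7, -3.4]
opening: 0.354
```

```bash
python3 - <<'E'
from h import *
a=np.radians(5.6);Rm=np.array([[np.cos(a),-np.sin(a)],[np.sin(a),np.cos(a)]])
c=np.array([556.,282.1])
for v in((38,43),(38,-43),(-43,0)):print(v,c+Rm@v)
x,y=(c+Rm@(38,-43))/1000
wrist('w15');plan(x,y,.1,5.6)
E
```

```text
(38, 43) [589.62257651 328.60292839]
(38, -43) [598.01470589 243.01337199]
(-43, 0) [513.2052218  277.90393531]
t 27.6 tcp [0.5755 0.0645 0.1067] yaw 31.35 q6 1.04 op 0.354 F [ 0.3  0.5 -2.7]
 turn [-0.0018  0.008   0.4494]  shift now [ 0.1122 -0.1407  0.0064]  shift after turn [ 0.0399 -0.1755  0.0067]
```

View pics/w15.png

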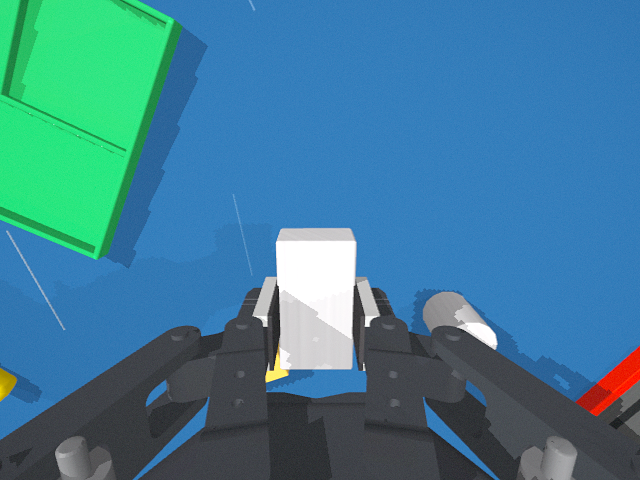

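The blank is held square at (316,300). Turning 26° and moving over the green tray's nearer cell.

{"api": "apply_moves", "payload": {"moves": [[[0, 0.008, 0.112], [0, 0, -0.002], 0.025], [[0, 0, 0.112], [0, 0, -0.002], 0.025], [[0, 0, 0.112], [0, 0, -0.002], 0.025], [[0, 0, 0.112], [0, 0, -0.002], 0.025], [[0, 0, 0], [0.01, -0.042, -0.002], 0.025], [[0, 0, 0], [0.01, -0.042, -0.002], 0.025], [[0, 0, 0], [0.01, -0.042, -0.002], 0.025], [[0, 0, 0], [0.01, -0.042, -0.002], 0.025], [[0, 0, 0], [0, 0, 0], 0.025], [[0, 0, 0], [0, 0, 0], 0.025]]}}

```text
clock: 28.6
tcp_pos: [0.593, 0.2379, 0.1016]
tcp_rot: [0.001, 0.999, 0.038, -0.017]
wrist_force: [0.7, -0.2, -2.9]
opening: 0.354
```

```bash
python3 - <<'E'
from h import *
wrist('w16');plan(.598,.243,.06,5.6)
E
```

```text
t 28.65 tcp [0.5926 0.238  0.1013] yaw 4.3 q6 1.78 op 0.354 F [-0.7  0.4 -2.9]
 turn [-0.0014  0.0343 -0.0227]  shift now [ 0.0071 -0.0045  0.0411]  shift after turn [ 0.0058 -0.0045  0.0413]
```

View pics/w16.png

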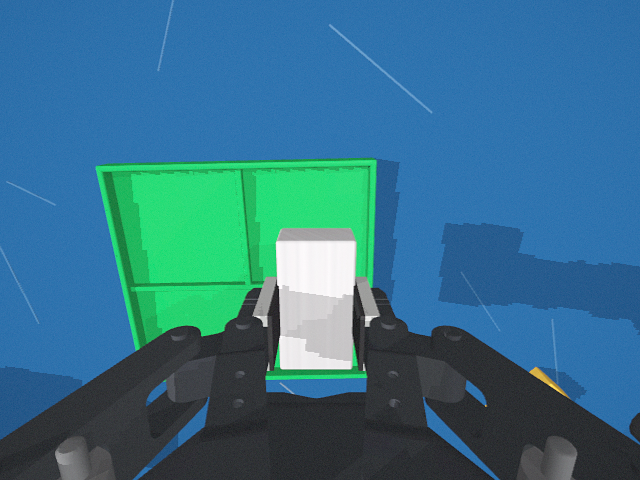

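The green tray's far edge runs from (96,166) to (377,159). Checking it against my pose.

```bash
python3 - <<'E'
from h import *
d=np.load("w16.npz");im,K,V=d["image"],d["K"],d["V"]
W=ray(K,V,[(96,166),(377,159),(367.5,378)],.016)*1000;print(W.round(1));e=W[0]-W[1];print(np.linalg.norm(e),np.degrees(np.arctan2(e[1],e[0]))-90,np.linalg.norm(W[1]-W[2]))
a=np.radians(5.6);Rm=np.array([[np.cos(a),-np.sin(a)],[np.sin(a),np.cos(a)]]);c=np.array([556.,282.1])
print([(c+Rm@v).round(1) for v in((83,88),(83,-88),(-83,-88))])
E
```

```text
[[629.5 377.5  16. ]
 [646.8 204.5  16. ]
 [482.8 190.3  16. ]]
173.8818021264501 5.716449603058095 164.66234211711097
[array([630. , 377.8]), array([647.2, 202.6]), array([482. , 186.4])]
```

{"api": "apply_moves", "payload": {"moves": [[[-0.001, 0.034, -0.022], [0.006, -0.005, 0.005], 0.025], [[0, 0, 0], [0, 0, 0.015], 0.025], [[0, 0, 0], [0, 0, 0.015], 0.025], [[0, 0, 0], [0, 0, 0], 0.025]]}}

```text
clock: 29.05
tcp_pos: [0.5961, 0.2384, 0.0602]
tcp_rot: [0.001, 0.999, 0.046, -0.003]
wrist_force: [-0.5, -0.0, -2.1]
opening: 0.359
```

```bash
python3 - <<'E'
from h import *
plan(.598,.244,.03,5.6)
E
```

```text
t 29.05 tcp [0.5961 0.2384 0.0602] yaw 5.28 q6 1.77 op 0.359 F [-0.5 -0.  -2.1]
 turn [ 0.0024  0.0069 -0.0055]  shift now [ 0.0026 -0.0054  0.0302]  shift after turn [ 0.0024 -0.0053  0.0302]
```

{"api": "apply_moves", "payload": {"moves": [[[0.002, 0.007, -0.005], [0.0025, -0.0055, 0.012], 0.025], [[0, 0, 0], [0, 0, 0.008], 0.025], [[0, 0, 0], [0, 0, 0.002], 0.025], [[0, 0, 0], [0, 0, 0], 0.025]]}}

```text
clock: 29.45
tcp_pos: [0.5978, 0.2428, 0.0348]
tcp_rot: [0.001, 0.999, 0.047, -0.001]
wrist_force: [-0.4, 0.7, -1.6]
opening: 0.359
```

```bash
python3 - <<'E'
from h import *
plan(.598,.244,.021,5.6)
E
```

```text
t 29.45 tcp [0.5978 0.2428 0.0348] yaw 5.44 q6 1.77 op 0.359 F [-0.4  0.7 -1.6]
 turn [ 0.0009  0.0024 -0.0027]  shift now [ 0.0004 -0.0012  0.0138]  shift after turn [ 0.0004 -0.0012  0.0138]
```

{"api": "apply_moves", "payload": {"moves": [[[0.001, 0.003, -0.002], [0, -0.001, 0.008], 0.025], [[0, 0, 0], [0, 0, 0.003], 0.025], [[0, 0, 0], [0, 0, 0], 0.025]]}}

```text
clock: 29.75
tcp_pos: [0.5985, 0.2442, 0.0241]
tcp_rot: [-0.0, 0.999, 0.049, 0.002]
wrist_force: [1.3, 0.6, -3.7]
opening: 0.356
```

```bash
python3 - <<'E'
from h import *
plan(.598,.244,.021,5.6)
E
```

```text
t 29.75 tcp [0.5985 0.2442 0.0241] yaw 5.57 q6 1.77 op 0.356 F [ 1.3  0.6 -3.7]
 turn [-0.0006 -0.0031 -0.0005]  shift now [-0.0005  0.0001  0.0031]  shift after turn [-0.0005  0.0001  0.0031]
```

{"api": "apply_moves", "payload": {"moves": [[[0, -0.003, 0], [0, 0, 0.0015], 0.025], [[0, 0, 0], [0, 0, 0.001], 0.025]]}}

```text
clock: 29.95
tcp_pos: [0.5988, 0.2443, 0.022]
tcp_rot: [-0.0, 0.999, 0.049, 0.0]
wrist_force: [0.5, 0.1, -2.8]
opening: 0.36
```

{"api": "apply_moves", "payload": {"moves": [[[0, 0, 0], [0, 0, 0.001], 0.025]]}}

```text
clock: 30.05
tcp_pos: [0.599, 0.2444, 0.0213]
tcp_rot: [-0.001, 0.999, 0.049, 0.001]
wrist_force: [0.3, 0.4, -2.3]
opening: 0.358
```

{"api": "apply_moves", "payload": {"moves": [[[0, 0, 0], [0, 0, 0.001], 0.025]]}}

```text
clock: 30.15
tcp_pos: [0.599, 0.2445, 0.0209]
tcp_rot: [-0.0, 0.999, 0.049, 0.001]
wrist_force: [-2.8, -0.3, 2.5]
opening: 0.354
```

Landed at 0.0209. Releasing with a small opening.

{"api": "apply_moves", "payload": {"moves": [[[0, 0, 0], [0, 0, 0], 0.036], [[0, 0, 0], [0, 0, 0], 0.038], [[0, 0, 0], [0, 0, 0], 0.039], [[0, 0, 0], [0, 0, -0.01], 0.039], [[0, 0, 0], [0, 0, -0.02], 0.042], [[0, 0, 0], [0, 0, -0.04], 0.06], [[0, 0, 0], [0, 0, -0.04], 0.06], [[0, 0, 0], [0, 0, -0.03], 0.06], [[0, 0, 0], [0, 0, 0], 0.06]]}}

```text
clock: 31.05
tcp_pos: [0.5999, 0.2445, 0.1715]
tcp_rot: [-0.001, 0.999, 0.049, 0.004]
wrist_force: [0.2, 0.2, 0.8]
opening: 0.701
```

```bash
python3 - <<'E'
from h import *
wrist('w17')
# file: handle centre (local -35) 338.2,248.5 ; yaw ~81.5 -> grip pt local -15
a=np.radians(81.5);p=np.array([338.2,248.5])+20*np.array([np.cos(a),np.sin(a)]);print(p)
plan(p[0]/1000,p[1]/1000,.16,81.5)
E
```

```text
[341.15618822 268.28031727]
t 31.1 tcp [0.5991 0.2443 0.1692] yaw 5.58 q6 1.77 op 0.704 F [-0.1  0.3  0.1]
 turn [ 0.0015 -0.0046 -1.3251]  shift now [-0.2544 -0.049   0.0082]  shift after turn [-0.0144 -0.2586  0.0092]
```

View pics/w17.png

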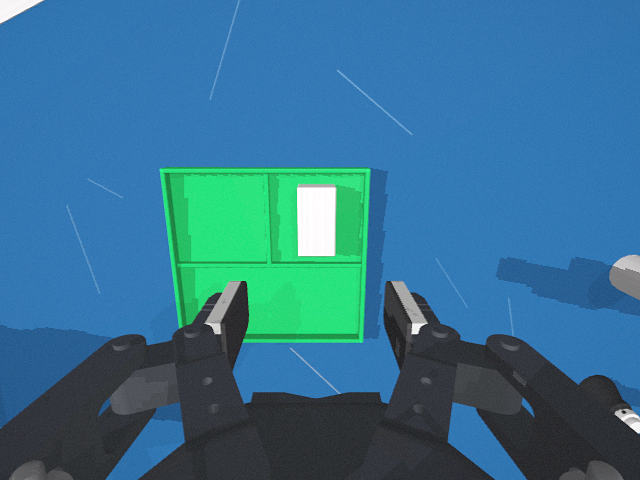

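The blank lies flat and centred in the upper-right green cell at (316,220). Turning for the file.

{"api": "apply_moves", "payload": {"moves": [[[0, -0.004, -0.135], [0, 0, -0.002], 0.06], [[0, 0, -0.135], [0, 0, -0.002], 0.06], [[0, 0, -0.135], [0, 0, -0.002], 0.06], [[0, 0, -0.135], [0, 0, -0.002], 0.06], [[0, 0, -0.135], [0, 0, -0.002], 0.06], [[0, 0, -0.135], [0, 0, -0.002], 0.06], [[0, 0, -0.135], [0, 0, -0.002], 0.06], [[0, 0, -0.135], [0, 0, -0.002], 0.06], [[0, 0, -0.13], [0, 0, -0.002], 0.06], [[0, 0, 0], [0, 0, 0], 0.06]]}}

```text
clock: 32.1
tcp_pos: [0.5925, 0.2421, 0.1725]
tcp_rot: [-0.005, 0.779, 0.627, -0.011]
wrist_force: [0.3, 0.3, -0.5]
opening: 0.7
```

```bash
python3 - <<'E'
from h import *
plan(.341,.268,.16,81.5)
E
```

```text
t 32.1 tcp [0.5925 0.2421 0.1725] yaw 77.74 q6 0.51 op 0.7 F [ 0.3  0.3 -0.5]
 turn [-0.0226  0.0104 -0.0658]  shift now [-0.028  -0.2509  0.0184]  shift after turn [-0.0116 -0.2525  0.0125]
```

{"api": "apply_moves", "payload": {"moves": [[[-0.022, 0.01, -0.06], [0, 0, 0], 0.06], [[0, 0, 0], [-0.002, -0.042, 0.001], 0.06], [[0, 0, 0], [-0.002, -0.042, 0.001], 0.06], [[0, 0, 0], [-0.002, -0.042, 0.001], 0.06], [[0, 0, 0], [-0.002, -0.042, 0.001], 0.06], [[0, 0, 0], [-0.002, -0.042, 0.001], 0.06], [[0, 0, 0], [-0.002, -0.038, 0], 0.06], [[0, 0, 0], [0, 0, 0], 0.06]]}}

```text
clock: 32.9
tcp_pos: [0.3333, 0.2682, 0.1562]
tcp_rot: [-0.003, 0.768, 0.641, -0.009]
wrist_force: [0.2, 0.3, -0.8]
opening: 0.705
```

```bash
python3 - <<'E'
from h import *
wrist('w18');plan(.341,.268,.16,81.5)
E
```

```text
t 32.95 tcp [0.3352 0.2681 0.1564] yaw 79.65 q6 0.72 op 0.707 F [ 0.3 -1.  -0. ]
 turn [-0.0138  0.0091 -0.0324]  shift now [ 0.0009  0.0057 -0.0037]  shift after turn [ 0.0008  0.0058 -0.0036]
```

View pics/w18.png

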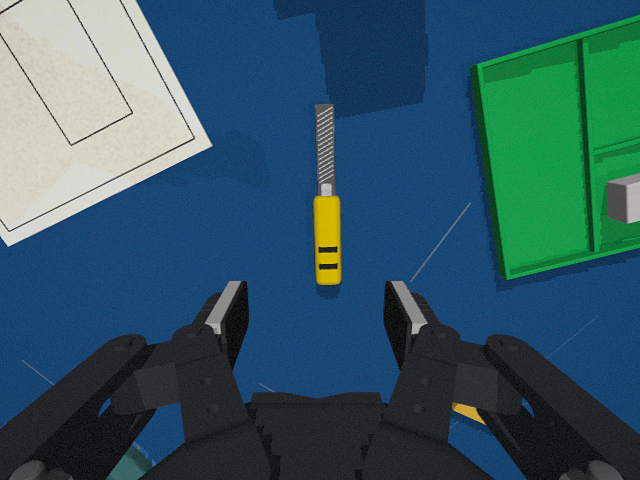

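The file's handle spans rows 196-284 at column 327, with the blade tip at (325,104).

```bash
python3 - <<'E'
from h import *
d=np.load("w18.npz");im,K,V=d["image"],d["K"],d["V"]
blob(im,K,V,(18,120,80),(35,255,255),(300,185,355,295),.014,"handle",4)
T=ray(K,V,[(325,104)],.011)[0]*1000;E=ray(K,V,[(328,284.5)],.014)[0]*1000;B=ray(K,V,[(327,196)],.014)[0]*1000
e=T-E;y=np.degrees(np.arctan2(e[1],e[0]));u=e[:2]/np.linalg.norm(e[:2]);print(T,E,B,np.linalg.norm(e[:2]),y)
p=E[:2]+59*u;q=T[:2]-89*u;print(p,q)
p=(p+q)/2000;plan(p[0],p[1],.018,y)
E
```

```text
handle px [327. 239.] [336.1 249.6] [78.8 21.9] 81.3
[352.86487888 356.38738351  11.        ] [330.02075827 210.55659995  14.        ] [342.43131725 287.44974666  14.        ] 147.60918427246943 81.09707426536686
[339.15164753 268.84576584] [339.09116457 268.45965868]
t 32.95 tcp [0.3352 0.2681 0.1564] yaw 79.65 q6 0.72 op 0.707 F [ 0.3 -1.  -0. ]
 turn [-0.0137  0.0091 -0.0254]  shift now [0.0025 0.0057 0.1383]  shift after turn [0.0012 0.0038 0.1384]
```

{"api": "apply_moves", "payload": {"moves": [[[-0.014, 0.009, -0.026], [0.001, 0.004, 0.01], 0.055], [[0, 0, 0], [0, 0, 0.035], 0.055], [[0, 0, 0], [0, 0, 0.035], 0.055], [[0, 0, 0], [0, 0, 0.015], 0.055], [[0, 0, 0], [0, 0, 0], 0.055]]}}

```text
clock: 33.45
tcp_pos: [0.3448, 0.2682, 0.0584]
tcp_rot: [0.002, 0.763, 0.646, 0.003]
wrist_force: [-0.2, -0.4, -1.1]
opening: 0.643
```

```bash
python3 - <<'E'
from h import *
plan(.340,.2685,.0145,81.2)
E
```

```text
t 33.45 tcp [0.3448 0.2682 0.0584] yaw 80.53 q6 0.7 op 0.643 F [-0.2 -0.4 -1.1]
 turn [ 0.0067 -0.002  -0.0117]  shift now [-0.0006 -0.005   0.0439]  shift after turn [-0.0004 -0.0048  0.0439]
```

{"api": "apply_moves", "payload": {"moves": [[[0.006, -0.002, -0.011], [0, -0.005, 0.012], 0.05], [[0, 0, 0], [0, 0, 0.012], 0.05], [[0, 0, 0], [0, 0, 0.005], 0.05], [[0, 0, 0], [0, 0, 0], 0.05]]}}

```text
clock: 33.85
tcp_pos: [0.3424, 0.2694, 0.0285]
tcp_rot: [0.001, 0.76, 0.649, 0.001]
wrist_force: [1.0, 0.5, 0.0]
opening: 0.585
```

```bash
python3 - <<'E'
from h import *
plan(.340,.2685,.0145,81.2);wrist('w19')
E
```

```text
t 33.85 tcp [0.3424 0.2694 0.0285] yaw 80.99 q6 0.69 op 0.585 F [1.  0.5 0. ]
 turn [ 0.0025 -0.0012 -0.0037]  shift now [-0.0013 -0.0022  0.014 ]  shift after turn [-0.0013 -0.0022  0.014 ]
```

View pics/w19.png

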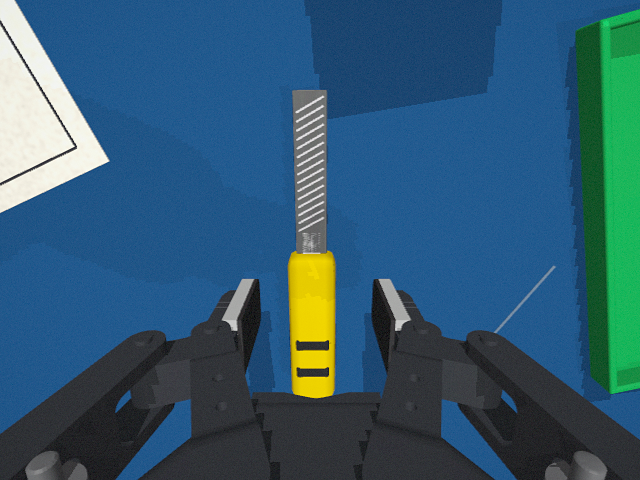

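The handle lies between the pads, slightly left of centre (312 vs 316), as planned. Final descent and grip.

{"api": "apply_moves", "payload": {"moves": [[[0.002, -0.001, -0.003], [-0.001, -0.002, 0.008], 0.045], [[0, 0, 0], [0, 0, 0.004], 0.04], [[0, 0, 0], [0, 0, 0], 0.04]]}}

```text
clock: 34.2
tcp_pos: [0.3414, 0.2696, 0.0174]
tcp_rot: [0.0, 0.759, 0.651, 0.002]
wrist_force: [0.6, -0.4, 0.2]
opening: 0.47
```

```bash
python3 - <<'E'
from h import *
plan(.340,.2685,.0145,81.2)
E
```

```text
t 34.2 tcp [0.3414 0.2696 0.0174] yaw 81.18 q6 0.69 op 0.47 F [ 0.6 -0.4  0.2]
 turn [ 0.0036 -0.0028 -0.0003]  shift now [-0.0013 -0.0013  0.0029]  shift after turn [-0.0013 -0.0012  0.0029]
```

{"api": "apply_moves", "payload": {"moves": [[[0.003, -0.003, 0], [-0.001, -0.001, 0.0025], 0.035], [[0, 0, 0], [0, 0, 0], 0.025], [[0, 0, 0], [0, 0, 0], 0.014], [[0, 0, 0], [0, 0, 0], 0.014], [[0, 0, 0], [0, 0, 0], 0.014], [[0, 0, 0], [0, 0, 0], 0.014], [[0, 0, 0], [0, 0, 0], 0.014]], "force": 40}}

```text
clock: 34.9
tcp_pos: [0.3405, 0.269, 0.0153]
tcp_rot: [0.0, 0.759, 0.651, 0.001]
wrist_force: [1.4, 0.5, -0.1]
opening: 0.247
```

```bash
python3 - <<'E'
from h import *
plan(.340,.2685,.0145,81.2)
E
```

```text
t 34.9 tcp [0.3405 0.269  0.0153] yaw 81.19 q6 0.69 op 0.247 F [ 1.4  0.5 -0.1]
 turn [ 0.0015 -0.0004 -0.0002]  shift now [-0.0006 -0.0005  0.0008]  shift after turn [-0.0006 -0.0005  0.0008]
```

{"api": "apply_moves", "payload": {"moves": [[[0, 0, 0], [0, 0, -0.01], 0.014], [[0, 0, 0], [0, 0, -0.03], 0.014], [[0, 0, 0], [0, 0, -0.03], 0.014], [[0, 0, 0], [0, 0, -0.02], 0.014], [[0, 0, 0], [0, 0, 0], 0.014]]}}

```text
clock: 35.4
tcp_pos: [0.3396, 0.2685, 0.1096]
tcp_rot: [0.0, 0.759, 0.651, -0.001]
wrist_force: [0.1, 0.6, -0.7]
opening: 0.245
```

```bash
python3 - <<'E'
from h import *
# file centre is +15 mm (toward blade, tool +x) from grip pt; tray long compartment middle
a=np.radians(5.6);Rm=np.array([[np.cos(a),-np.sin(a)],[np.sin(a),np.cos(a)]]);c=np.array([556.,283.3])
g=c+Rm@(-44,-15);print(g)
plan(g[0]/1000,g[1]/1000,.1,95.6);wrist('w20')
E
```

```text
[513.6737379  264.07794141]
t 35.4 tcp [0.3396 0.2685 0.1096] yaw 81.19 q6 0.69 op 0.245 F [ 0.1  0.6 -0.7]
 turn [-0.0005  0.001  -0.2516]  shift now [0.0223 0.1727 0.0095]  shift after turn [-0.0214  0.1728  0.0096]
```

View pics/w20.png

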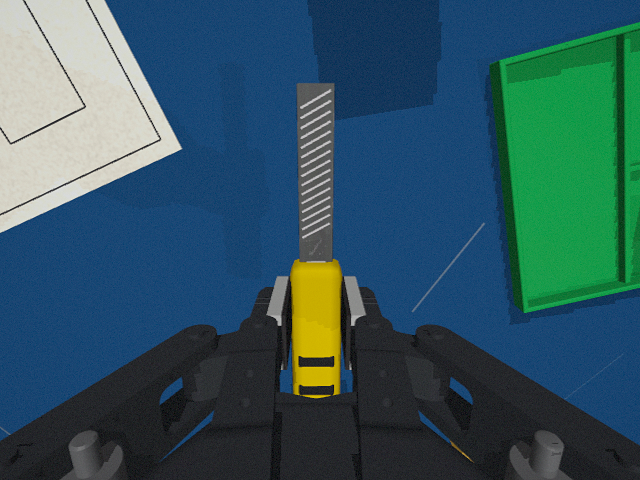

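The file is held level and straight. Turning 14° and moving over the green tray's long compartment.

{"api": "apply_moves", "payload": {"moves": [[[0, 0, -0.126], [0, 0, 0], 0.014], [[0, 0, -0.126], [0, 0, 0], 0.014], [[0, 0, 0], [-0.005, 0.042, 0], 0.014], [[0, 0, 0], [-0.005, 0.042, 0], 0.014], [[0, 0, 0], [-0.005, 0.042, 0], 0.014], [[0, 0, 0], [-0.005, 0.042, 0], 0.014], [[0, 0, 0], [0, 0, 0], 0.014], [[0, 0, 0], [0, 0, 0], 0.014]]}}

```text
clock: 36.25
tcp_pos: [0.5057, 0.2629, 0.0913]
tcp_rot: [-0.005, 0.667, 0.745, -0.012]
wrist_force: [-0.0, -0.4, -0.8]
opening: 0.249
```

```bash
python3 - <<'E'
from h import *
plan(.5135,.264,.05,95.6);wrist('w21')
E
```

```text
t 36.25 tcp [0.5057 0.2629 0.0913] yaw 96.36 q6 0.27 op 0.249 F [-0.  -0.4 -0.8]
 turn [-0.0257  0.0085  0.0131]  shift now [0.0005 0.009  0.0411]  shift after turn [0.0003 0.0079 0.0413]
```

View pics/w21.png

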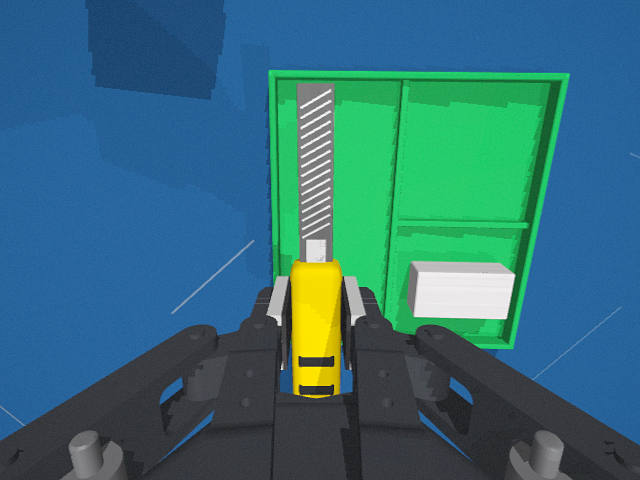

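The tray's far edge is at row 73, from (270,72) to (568,74). Checking the lengthwise fit.

```bash
python3 - <<'E'
from h import *
d=np.load("w21.npz");im,K,V=d["image"],d["K"],d["V"]
W=ray(K,V,[(270,72),(568,74),(513,348)],.016)*1000;print(W.round(1))
a=np.radians(5.6);Rm=np.array([[np.cos(a),-np.sin(a)],[np.sin(a),np.cos(a)]]);c=np.array([556.,283.3])
print([(c+Rm@v).round(1) for v in((-83,88),(83,88),(83,-88))])
E
```

```text
[[466.  362.   16. ]
 [627.3 378.2  16. ]
 [644.9 206.7  16. ]]
[array([464.8, 362.8]), array([630., 379.]), array([647.2, 203.8])]
```

{"api": "apply_moves", "payload": {"moves": [[[-0.025, 0.008, 0.013], [0, 0.007, 0.005], 0.014], [[0, 0, 0], [0, 0, 0.015], 0.014], [[0, 0, 0], [0, 0, 0.015], 0.014], [[0, 0, 0], [0, 0, 0.005], 0.014], [[0, 0, 0], [0, 0, 0], 0.014]]}}

```text
clock: 36.8
tcp_pos: [0.5051, 0.2636, 0.0466]
tcp_rot: [-0.002, 0.67, 0.742, -0.003]
wrist_force: [0.4, 0.4, -0.9]
opening: 0.245
```

```bash
python3 - <<'E'
from h import *
plan(.513,.264,.0195,95.6)
E
```

```text
t 36.8 tcp [0.5051 0.2636 0.0466] yaw 95.85 q6 0.28 op 0.245 F [ 0.4  0.4 -0.9]
 turn [-0.0067  0.0019  0.0043]  shift now [-0.0004  0.0081  0.027 ]  shift after turn [-0.0004  0.0079  0.0271]
```

{"api": "apply_moves", "payload": {"moves": [[[-0.006, 0.002, 0.004], [0, 0.008, 0.008], 0.014], [[0, 0, 0], [0, 0, 0.008], 0.014], [[0, 0, 0], [0, 0, 0.003], 0.014], [[0, 0, 0], [0, 0, 0], 0.014]]}}

```text
clock: 37.2
tcp_pos: [0.5134, 0.265, 0.0269]
tcp_rot: [0.0, 0.671, 0.741, 0.001]
wrist_force: [-0.8, 0.3, 0.1]
opening: 0.245
```

```bash
python3 - <<'E'
from h import *
plan(.513,.264,.0193,95.6)
E
```

```text
t 37.2 tcp [0.5134 0.265  0.0269] yaw 95.66 q6 0.28 op 0.245 F [-0.8  0.3  0.1]
 turn [ 0.001  -0.0006  0.001 ]  shift now [-0.001  -0.0005  0.0076]  shift after turn [-0.001  -0.0005  0.0076]
```

{"api": "apply_moves", "payload": {"moves": [[[0, 0, 0], [0, 0, 0.004], 0.014], [[0, 0, 0], [0, 0, 0.001], 0.014], [[0, 0, 0], [0, 0, 0.001], 0.014]]}}

```text
clock: 37.5
tcp_pos: [0.514, 0.2652, 0.0211]
tcp_rot: [0.0, 0.671, 0.741, 0.001]
wrist_force: [-0.8, -0.5, 0.5]
opening: 0.248
```

{"api": "apply_moves", "payload": {"moves": [[[0, 0, 0], [0, 0, 0.001], 0.014]]}}

```text
clock: 37.6
tcp_pos: [0.5142, 0.2652, 0.0202]
tcp_rot: [0.0, 0.671, 0.741, 0.001]
wrist_force: [-0.4, 0.0, -0.5]
opening: 0.246
```

{"api": "apply_moves", "payload": {"moves": [[[0, 0, 0], [0, 0, 0.001], 0.014]]}}

```text
clock: 37.7
tcp_pos: [0.5143, 0.2653, 0.0193]
tcp_rot: [0.001, 0.671, 0.741, 0.002]
wrist_force: [-0.3, 0.7, 4.1]
opening: 0.244
```

Contact at 0.0193. Releasing and rising.

{"api": "apply_moves", "payload": {"moves": [[[0, 0, 0], [0, 0, 0], 0.028], [[0, 0, 0], [0, 0, 0], 0.031], [[0, 0, 0], [0, 0, 0], 0.032], [[0, 0, 0], [0, 0, -0.01], 0.032], [[0, 0, 0], [0, 0, -0.02], 0.034], [[0, 0, 0], [0, 0, -0.04], 0.06], [[0, 0, 0], [0, 0, -0.04], 0.06], [[0, 0, 0], [0, 0, -0.04], 0.06], [[0, 0, 0], [0, 0, 0], 0.06], [[0, 0, 0], [0, 0, 0], 0.06]]}}

```text
clock: 38.7
tcp_pos: [0.5138, 0.265, 0.1795]
tcp_rot: [0.001, 0.671, 0.741, 0.003]
wrist_force: [-0.1, -0.2, -0.5]
opening: 0.708
```

```bash
python3 - <<'E'
from h import *
from rig import env
wrist('w22');plan(.5,.264,.17,95.6)
for n in("top","scene"):
    d=env.get_image(n);cv2.imwrite(f"pics/{n}9.png",d["image"][:,:,::-1]);np.savez(n+"9.npz",**d)
E
```

```text
t 38.75 tcp [0.5143 0.2652 0.1803] yaw 95.65 q6 0.28 op 0.702 F [ 1.1  0.9 -0.3]
 turn [ 0.0074 -0.0025  0.0009]  shift now [ 0.0001 -0.0144  0.0102]  shift after turn [ 0.0002 -0.0143  0.0103]
```

View pics/w22.png

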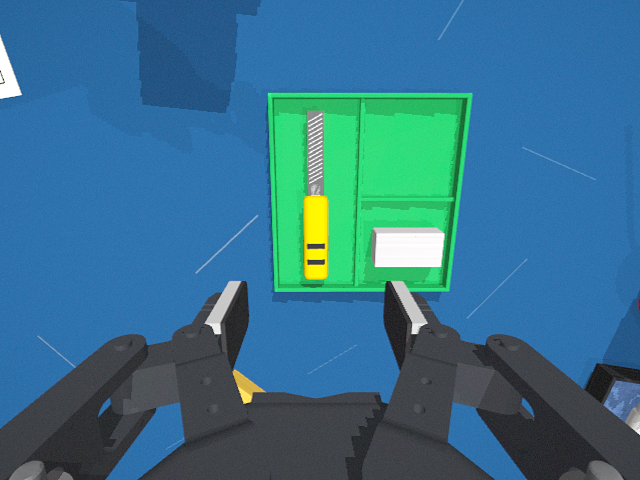

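View pics/top9.png

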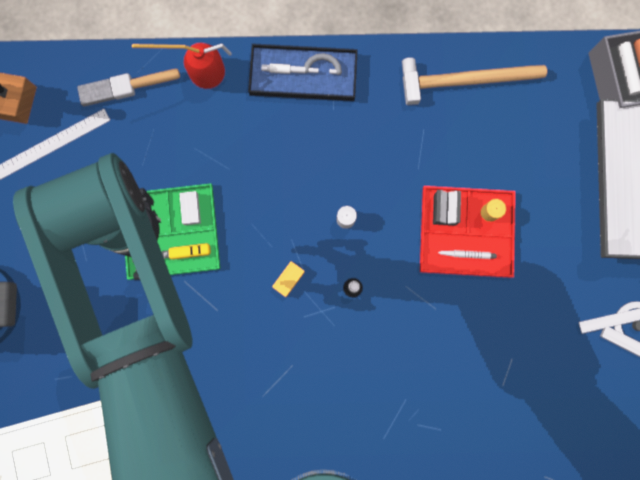

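View pics/scene9.png

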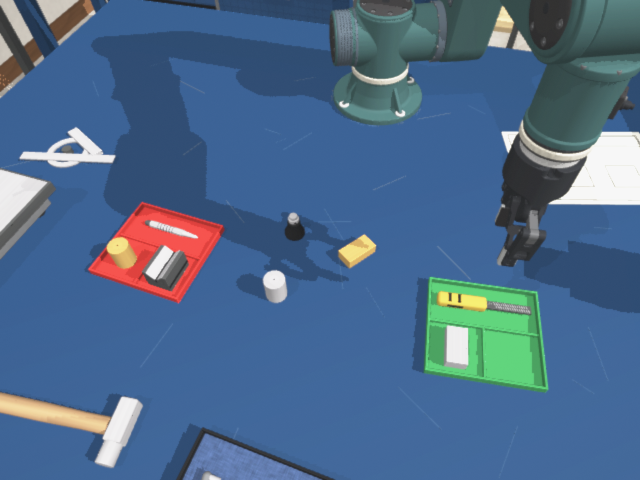

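All five pieces are in place: file at (316,195) and blank at (408,247) in the green tray, and the red tray as left. I'll do a last numeric check of the file's end clearance and of the untouched stock.

```bash
python3 - <<'E'
from h import *
d=np.load("w22.npz");K,V=d["K"],d["V"]
a=np.radians(5.6);Rm=np.array([[np.cos(a),-np.sin(a)],[np.sin(a),np.cos(a)]]);c=np.array([556.,283.3])
W=ray(K,V,[(316,279.5),(316,110),(270,94),(471,94),(449,291),(276,291)],.016)[:,:2]*1000;print("green tray coords",((W-c)@Rm).round(1))
x=np.load("top0.npz")["image"].astype(int);y=np.load("top9.npz")["image"].astype(int)
for n,(u,v) in dict(steel_round=(347,217),jack=(353,287),brass_blank=(289,279)).items():
    p=[]
    for im in(x,y):
        k=im[v-22:v+22,u-20:u+20].astype(np.uint8);h=cv2.cvtColor(k,cv2.COLOR_RGB2HSV);m=cv2.inRange(h,(15,110,120),(35,255,255)) if n=="brass_blank" else cv2.inRange(h,(0,0,130),(180,60,255))
        M=cv2.moments(m,True);p.append((M["m10"]/M["m00"],M["m01"]/M["m00"]))
    print(n,"shift px",np.round(np.subtract(*p),2))
E
```

```text
green tray coords [[-43.9 -73.9]
 [-44.   75.1]
 [-80.8  87.2]
 [ 80.6  87.4]
 [ 81.6 -85.9]
 [-81.5 -85.5]]
steel_round shift px [ 0.01 -0.1 ]
jack shift px [-0.33 -0.12]
brass_blank shift px [0.01 0.01]
```

```bash
python3 -c "
from rig import env
print(env.sense()['clock']);print(env.finish_job())"
```

```text
38.85
the job is handed in; nothing more can be done
None
```

Both kits are made up, and I handed the job in at 38.9 s of the 136 s allowed.

- **Red tray:** the vee block is groove up in one square cell and the brass round is on end in the other. The centre punch lies lengthwise in the long compartment.
- **Green tray:** the steel blank is on its broad face in a square cell, and the flat file lies lengthwise in the long compartment.

I placed the pieces in the order asked. Each was lowered in 1–2 mm steps until the wrist force showed contact, which came at the height expected for the tray floor each time.

**Last checks:**
- **Images:** the final top, scene and wrist pictures show every piece inside its own compartment. The file's ends are about 9–10 mm clear of the tray walls, and the vee block is about 10 mm clear in x and 16 mm or more in y.
- **Rest of the stock:** the steel round and brass blank moved 0.1 px or less between the first and last top views. The jack showed 0.3 px (about 0.6 mm). The gripper never went near it, so I put this down to the arm's shadow.
- **Disagreements:** tray and part positions from the wrist and top views differed by 1–4 mm, within the compartments' slack. No check failed.

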